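Turn over a quick-release plate and load it into the ball head

ROBOT

A 6-joint arm with a two-finger parallel gripper is mounted at the origin on the work surface. World frame = base frame: x ahead of the robot, y to its left, z up, the work surface at z = 0. Lengths are in mm, angles in rad, forces in N, time in s.
With the tool pointing down it reaches from about 350 to 925 mm from the base axis. Payload 6.4 kg.
Tool frame: the origin (TCP) lies between the finger pads; the fingertips stand 17 mm ahead of it and the grasp point (between the pads) lies 2 mm behind it; z points along the fingers, y is the line along which they close (so a half turn about z gives the same grasp; the last joint's range is limited). The gripper opens to 94 mm and grips with 3 to 60 N. Pads are 16 mm wide; open, the fingers measure 119 mm over their backs; the gripper's body (75 mm by 177 mm) begins 78 mm behind the grasp point.
Start: joints at [0.956, 0.245, 1.558, -0, 1.339, -0.174], TCP at [277.33, 587.879, 195.155] pointing down, gripper open.
Joint ranges: [-3.13, 3.13], [-1.02, 2.26], [0.13, 2.54], [-0.95, 4.09], [0.21, 2.88], [-2.74, 2.74]. Speed limits (rad/s): [2.57, 2.57, 3.14, 3.14, 3.14, 3.14].

INTERFACE

Orientations are given as a unit quaternion [x, y, z, w].
In Python, from workcell import arm, viewer gives the robot as it stands.
- The arm moves only by the tool servo_tool, never from a script. Its argument "increments" is a list that holds one entry, the list of rows, each a list of 7 numbers: the shift along the world's x, y, z as a fraction of full scale, then the turn, a rotation vector about the world's x, y, z as a fraction of full scale, then the gripper command: -1 is shut, 1 is fully open, values between are in proportion. In form: [[[dx, dy, dz, wx, wy, wz, jaw], ...]]. A call has 1 to 20 rows; each row is the pose to reach, as a shift and turn from the pose commanded when the call began, turning the shorter way round; what a row does not reach only later rows make up. Full scale, the value 1, is 250 mm for a shift and 360 degrees for a turn. A row lasts 1/8 s, in which the tool goes at most 62.5 mm and 10.7 degrees, less where a joint would pass 70% of its speed; a pose out of reach is approached as far as the arm can. A call with a number of a shift or a turn outside -1 to 1 is refused whole. A call with a gripper value outside its range is refused whole. The fingers move at their own pace and stop on an object; the grip force is fixed at half the most. Time passes only in rows, so rows that repeat a pose let the fingers close. It gives the time, the measured TCP pose, the force, the opening and the grip force at its end, in the units of the state.
- arm.observe(): the state, without advancing time (a new reading comes with each control period).
- viewer.read_camera(name): name is "scene" or "top" or "wrist"; returns the picture (480x640x3 uint8, red, green, blue); there is no depth.
- viewer.camera_info(name): a dict with "intrinsics" (3x3 intrinsics, pixels), "R" (3x3) and "t" (3): a world point X has camera coordinates R X + t. Camera axes: x right, y down, z forward; pixel columns grow to the right and rows downward; lengths in mm; the calibration is good to about 2 mm. A picture is of the moment at which its call begins: read the wrist's pose just before it. camera_info takes no time and is no camera call; for the wrist camera it gives the pose at the moment of the call.
- arm.finish_job(): hands the job in; it is judged then, once.
The state is a dict: "time": time; "joints": joint angles; "dq": joint speeds; "joint_torque": joint torques, N m; "tool_pos": TCP position; "eef_rot": TCP orientation; "wrist_force": force on the tool from outside, world axes, zero at the start; "ft_torque": the same for the moment, N m; "gripper_width": opening from 0.0 (shut) to 1.0 (fully open); "grip_force": force on a finger pad.
Only numpy, scipy, OpenCV 4.12 (cv2) and the standard library are available. Lean on these libraries where they do the work, as an engineer would, in place of code of your own. Each camera call takes 0.05 s, during which the arm holds its last target. There are 200 camera calls.

TASK

The long quick-release plate lies upside down, runner up, in front of the low bookend. Stand it on end against the face of the bookend and tip it over so that its runner faces down, then slide the runner in through the open end of the track on top of the ball head until the plate meets the end stop, and let go. Leave the lens, hood, filter and blower where they are.

Things in the scene. Friction and masses are not known exactly. Their poses are not given: they have to be found in the camera images.
- plate_center (a point): Centre (half-way up) of the loose aluminium plate, 0.15-0.30 kg, T-shaped in section, 120 mm long (own x), 19 mm thick (own z), the same both ways round. Flat deck 120 x 44 x 8 mm at own z -9.5 to -1.5; neck 12 mm wide, z -1.5 to +4.5; runner 24 mm wide, z +4.5 to +9.5. Own z, from deck to runner, points up at the start and must point down at the end.
- plate_runner (a point): Middle of the plate's flat runner face, 9.5 mm from the centre along own z; same axes. Neck and runner are 116 mm long. Grip the deck's straight sides, 44 mm apart. Gripped lightly (3 N) near one end and lifted, the plate swings down between the fingertips until it hangs; its angle also changes when its free end is pressed on the shelf.
- bookend_foot (a point): Foot (shelf level) of the middle of the flat upright face of a low dark steel bookend, fixed to the shelf. The face is 130 mm wide and 55 mm high; own x points into the face, y along it, z up. The plate starts on the -x side, its long axis within 0.35 rad of own x (either way round), its middle 110 to 145 mm from the face.
- bookend: The same fixed bookend as a whole; origin at its foot point, same axes. Behind the face it has a thin base plate 100 mm long.
- ballhead: Black ball head held by a small desk clamp on a little board, all fixed. Origin on the shelf under the head; z up, x along the grey track on its top, from the open end (-x) to the end stop (+x). Track floor: z = 100 mm, x -45 to +50 mm. The stop's face is at x = +50 mm and rises 20 mm above the floor.
- track_mouth (a point): Floor of the track's open end, at (-45, 0, 100) mm from the ball head's origin, axes as its. Side walls 26.5 mm apart inside, 38 mm overall (40 at the mouth). Inward lips run from 17 mm inside the mouth to the stop: underside 6.5 mm, top 10.5 mm above the floor, slot between them 15.5 mm wide. The first 17 mm has no lips and low (6.5 mm) walls flaring outwards.
- track_home (a point): Where the middle of the plate (half-way up) is when fully home: end of the deck against the stop, runner on the track floor; at (-10, 0, 109.5) mm from the ball head's origin, axes as its. The deck is then 11 to 19 mm above the track floor.
- lens: Loose aluminium lens standing on end, 66 mm across, 72 mm high, origin under its middle. Leave it.
- hood: Loose petal-shaped black plastic lens hood, 84 mm across, 50 mm high, origin under its middle. Leave it.
- filter: Loose round glass filter lying flat, 68 mm across, 6 mm high, origin under its middle. Leave it.
- blower: Loose blue silicone blower standing on its bulb, 56 mm across, 95 mm high, origin under its middle. Leave it.
Mind the look-alikes: they are no part of the job. Leave any orange or pink look-alike of the part that bears plate_center alone. Several things look just like the bookend: the one meant starts farthest from the robot's base.

How it is judged:
By the outcome, as a careful person would: the job done as asked, in the order asked, and still so for the second after the job is handed in, with the robot touching nothing.
It also fails if it takes over 72 s, if anything falls off the work surface, if the arm or the gripper's body presses on something with over 40 N, if the wrist force passes 120 N, or if a joint passes its speed limit or range.

## Working session

There is one attempt and no reset: what is moved stays moved. The work goes in short steps, Python scripts to look and compute and a tool call to move; the robot and the scene stay as the last step left them, time stands still between calls to the robot, and variables do not carry over. Pictures are saved under pics/ and viewed, at most 10 in all, crops included, and the job is handed in when it is done.

Besides the shell and the picture viewer there is one more tool, called after "Call:" as a command line: name --argument value ..., lists and objects as JSON in quotes. servo_tool: Moves the arm, as the interface text tells. Shift numbers are shares of 250 mm and turn numbers shares of 360 degrees, none past 1 either way. Its arguments: {"type":"object","properties":{"increments":{"type":"array"}},"required":["increments"]}

```bash
mkdir -p pics
python3 - <<'E'
from workcell import arm, viewer
import cv2
for n in ("scene","top"):
    im=viewer.read_camera(n); cv2.imwrite(f"pics/{n}0.png",im[:,:,::-1])
    print(n,viewer.camera_info(n))
print(arm.observe())
E
```

```text
scene {'intrinsics': array([[569.72607269,   0.        , 323.95263138],
       [  0.        , 569.72607269, 252.99397711],
       [  0.        ,   0.        ,   1.        ]]), 'R': array([[ 0.29534711,  0.95520522, -0.01879029],
       [ 0.69996428, -0.22972949, -0.67622065],
       [-0.65024618,  0.18656728, -0.73645948]]), 't': array([-156.79393852, -280.882749  , 1824.81064382])}
top {'intrinsics': array([[530.86235832,   0.        , 325.87651346],
       [  0.        , 530.86235832, 241.0552253 ],
       [  0.        ,   0.        ,   1.        ]]), 'R': array([[-0.02572762, -0.9995713 , -0.01397544],
       [-0.98956617,  0.02744764, -0.14144051],
       [ 0.14176346,  0.01019069, -0.9898481 ]]), 't': array([  21.1180838 ,  473.88922858, 1274.02990365])}
{'time': 0.1, 'joints': array([ 9.55935415e-01,  2.45737618e-01,  1.55886926e+00,  2.28584378e-06,
        1.33868325e+00, -1.74093116e-01]), 'dq': array([ 0.00069616, -0.00038523, -0.00305079,  0.0008332 ,  0.00160147,
       -0.00186583]), 'joint_torque': array([ 1.01909416e-03, -4.16908157e+01, -3.15528059e+01,  6.86925463e-02,
        3.09322332e-02, -6.96881716e-05]), 'tool_pos': array([276.98234873, 587.42773107, 194.17207725]), 'eef_rot': array([ 2.18604431e-01,  9.75813190e-01, -7.83125119e-04, -3.27218042e-04]), 'wrist_force': array([-0.60112767, -0.30665013, -1.61512169]), 'ft_torque': array([ 0.01842023,  0.00968826, -0.03064418]), 'grip_force': 0.0, 'gripper_width': 1.0028070478659437}
```

View pics/top0.png

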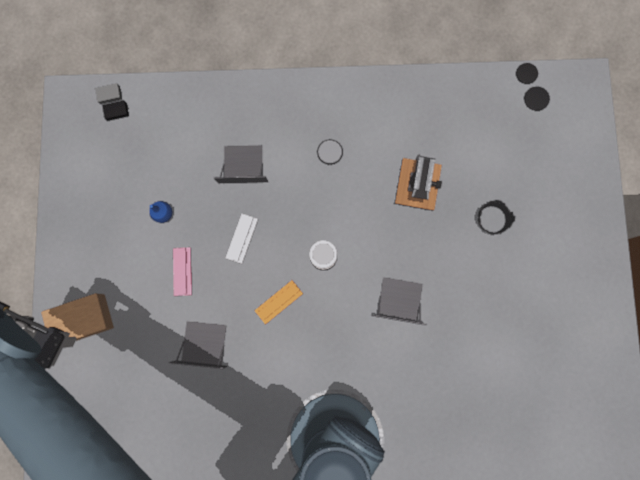

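View pics/scene0.png

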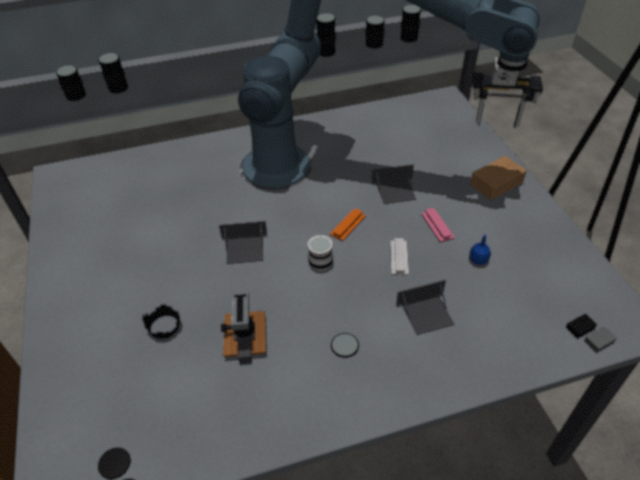

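The top view shows three bookends, at (242,180), (200,364) and (399,319). The one at (242,180) is farthest from the base (bottom, about (338,430)), so it is the one meant. Of the three plates, white (241,238), pink (181,272) and orange (278,302), the white one is the part. The ball head is at (421,178). I'll confirm this in a crop and measure.

```bash
cat > h.py <<'E'
import numpy as np, cv2
from workcell import arm, viewer
def ray(info,px,z):
    K,R,t=info["intrinsics"],info["R"],info["t"]
    d=R.T@np.linalg.solve(K,[px[0],px[1],1.]); c=-R.T@t
    return c+d*(z-c[2])/d[2]
def proj(info,X):
    p=info["intrinsics"]@(info["R"]@np.array(X,float)+info["t"]); return p[:2]/p[2]
E
python3 - <<'E'
from h import *
im=cv2.imread("pics/top0.png"); I=viewer.camera_info("top")
hsv=cv2.cvtColor(im,cv2.COLOR_BGR2HSV)
m=((hsv[...,2]>165)&(hsv[...,1]<40)).astype(np.uint8)
r=np.zeros_like(m); r[205:270,215:265]=1
c=max(cv2.findContours(m*r,0,2)[0],key=cv2.contourArea)
b=cv2.boxPoints(cv2.minAreaRect(c)); print("plate",b, [ray(I,p,8).round(0) for p in b], ray(I,b.mean(0),9).round(1))
m2=(hsv[...,2]<75).astype(np.uint8)
r=np.zeros_like(m); r[135:195,205:275]=1
c2=max(cv2.findContours(m2*r,0,2)[0],key=cv2.contourArea); print("bookend bbox",cv2.boundingRect(c2))
A=cv2.resize(im[135:270,205:280],None,fx=4.4,fy=4.4,interpolation=2)
B=cv2.resize(im[145:220,385:450],None,fx=6.8,fy=6.8,interpolation=2)
H=594;o=np.zeros((H,A.shape[1]+B.shape[1]+5,3),np.uint8);o[:A.shape[0],:A.shape[1]]=A[:H];o[:B.shape[0],A.shape[1]+5:]=B
cv2.imwrite("pics/crop1.png",o);print(o.shape,A.shape)
E
```

```text
plate [[224.54742 257.74454]
 [241.04376 212.37956]
 [257.58392 218.39413]
 [241.08759 263.7591 ]] [array([443., 264.,   8.]), array([557., 222.,   8.]), array([541., 180.,   8.]), array([426., 222.,   8.])] [491.4 222.1   9. ]
bookend bbox (215, 177, 53, 6)
(594, 777, 3) (594, 330, 3)
```

View pics/crop1.png

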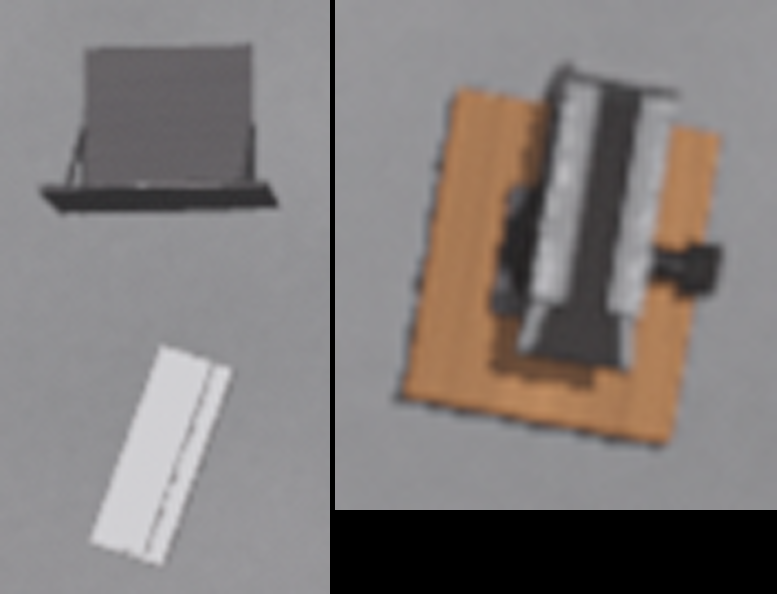

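The crop shows the white plate, runner up, long axis about 20° off. The bookend's foot edge runs from crop (62,212) to (278,208) with its base behind. The track's mouth faces the robot (flares at crop y≈310–370) and the stop is at the top (y≈70–95). Next I'll compute the poses.

Run:
```python
from h import *
I=viewer.camera_info("top")
A=lambda u,v:(205+(u+.5)/4.4-.5,135+(v+.5)/4.4-.5); B=lambda u,v:(385+(u-335+.5)/6.8-.5,145+(v+.5)/6.8-.5)
fl,fr=ray(I,A(62,212),0),ray(I,A(278,208),0); tl,tr=ray(I,A(42,188),55),ray(I,A(268,185),55)
print("foot",fl,fr,np.linalg.norm(fl-fr),"top",tl,tr,np.linalg.norm(tl-tr))
# track: lip tops at z=110.5: outer-left near(530,303)/far(560,85); outer-right near(642,315)/far(676,95); mouth floor corners z=106.5
P={k:ray(I,B(*p),110.5)[:2].round(1) for k,p in dict(Ln=(530,303),Lf=(558,90),Rn=(642,315),Rf=(674,97),iLn=(573,303),iLf=(600,90),iRn=(611,310),iRf=(640,97)).items()}
print(P)
print("mouth",ray(I,B(522,355),106.5),ray(I,B(630,367),106.5), "stop top",ray(I,B(565,66),120),ray(I,B(680,92),120))
b=[ray(I,B(*p),0) for p in ((455,90),(720,133),(668,442),(402,398))];print("board",np.round(b,0))
```

```text
foot [638.32268306 280.86704421   0.        ] [637.0103653  154.23775387   0.        ] 126.63609023660554 top [638.03626613 280.3469756   55.        ] [636.01780358 153.13513545  55.        ] 127.22785255253383
{'Ln': array([ 580.6, -200.3]), 'Lf': array([ 656.1, -213.8]), 'Rn': array([ 575.2, -238.6]), 'Rf': array([ 652.4, -253.8]), 'iLn': array([ 580.2, -215.1]), 'iLf': array([ 655.7, -228.3]), 'iRn': array([ 577.3, -228.1]), 'iRf': array([ 652.8, -242.1])}
mouth [ 563.2444413  -197.33363278  106.5       ] [ 557.94097974 -234.28729535  106.5       ] stop top [ 661.73536934 -214.984375    120.        ] [ 651.27916696 -254.06609482  120.        ]
board [[ 691. -194.    0.]
 [ 671. -293.    0.]
 [ 552. -267.    0.]
 [ 572. -168.    0.]]
```

Call:
servo_tool --increments '[[[0.496, -0.756, 0, 0, 0, 0.0142, 1], [0.496, -0.756, 0, 0, 0, 0.0142, 1], [0.496, -0.756, 0, 0, 0, 0.0142, 1], [0.496, -0.756, 0, 0, 0, 0.0142, 1]]]'

```text
time: 0.6
tool_pos: [402.2, 396.6, 194.7]
eef_rot: [0.176, 0.984, -0.0, -0.0]
wrist_force: [0.6, -0.2, -0.5]
gripper_width: 0.999
grip_force: 0.0
```

Call:
servo_tool --increments '[[[0.456, -0.756, -0.18, 0, 0, 0, 1], [0.456, -0.756, -0.18, 0, 0, 0, 1], [0.456, -0.756, -0.18, 0, 0, 0, 1], [0.456, -0.756, -0.18, 0, 0, 0, 1], [0.456, -0.756, -0.18, 0, 0, 0, 1], [0.456, -0.756, -0.18, 0, 0, 0, 1]]]'

```text
time: 1.35
tool_pos: [514.9, 210.5, 150.1]
eef_rot: [0.175, 0.985, 0.0, -0.0]
wrist_force: [0.1, 0.3, -0.1]
gripper_width: 0.999
grip_force: 0.0
```

Run:
```python
from h import *
I=viewer.camera_info("wrist"); s=arm.observe()
im=viewer.read_camera("wrist")[:,:,::-1]; cv2.imwrite("pics/w1.png",im)
print(s["tool_pos"],s["eef_rot"],s["joints"],s["wrist_force"])
print(proj(I,s["tool_pos"]), -I["R"].T@I["t"], I["R"])
```

```text
[514.85091229 210.47044116 150.05697005] [ 1.74756363e-01  9.84611655e-01  8.89140938e-05 -3.08659054e-04] [ 1.84013406e-01  7.27430943e-02  1.83746997e+00  4.06867419e-04
  1.23189485e+00 -1.03560163e+00] [ 0.07912537  0.33389003 -0.05290096]
[326.13949112 288.03139235] [448.75681025 234.5277949  339.50970489] [[ 3.43951670e-01  9.38987346e-01 -1.13040549e-04]
 [ 9.11110964e-01 -3.33711413e-01  2.41895648e-01]
 [ 2.27099230e-01 -8.33034048e-02 -9.70302263e-01]]
```

View pics/w1.png

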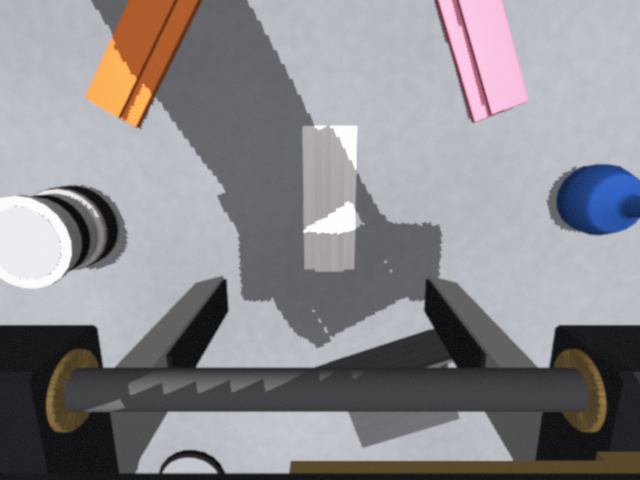

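The wrist view shows the plate square to the image: corners at about (303,126), (357,126), (303,270) and (355,270), centred between the fingers.

Run:
```python
from h import *
from scipy.spatial.transform import Rotation as Ro
I=viewer.camera_info("wrist")
c=[ray(I,p,8) for p in ((303,126),(357,126),(355,270),(303,270))]
print(np.round(c,1)); m=np.mean(c,0); d=(c[2]+c[3]-c[0]-c[1])[:2]/2; print(m,np.linalg.norm(d),np.degrees(np.arctan2(d[1],d[0])),np.linalg.norm(c[0]-c[1]))
d/=np.linalg.norm(d); print("grip",m[:2]+36*d)
print(Ro.from_quat(arm.observe()["eef_rot"]).as_matrix().round(3))
```

```text
[[429.8 222.4   8. ]
 [444.6 262.8   8. ]
 [557.5 222.1   8. ]
 [542.  179.7   8. ]]
[493.48615111 221.73371172   8.        ] 120.06049989857355 -20.332732971704182 42.953919555295165
grip [527.24301191 209.224741  ]
[[-0.939  0.343 -0.   ]
 [ 0.343  0.939  0.   ]
 [ 0.     0.    -1.   ]]
```

Call:
servo_tool --increments '[[[0.048, -0.003, -0.2, 0, 0, 0, 1], [0.048, -0.003, -0.4, 0, 0, 0, 1], [0.048, -0.003, -0.5, 0, 0, 0, 1], [0.048, -0.003, -0.52, 0, 0, 0, 1], [0.048, -0.003, -0.52, 0, 0, 0, 0.2], [0.048, -0.003, -0.52, 0, 0, 0, -0.5], [0.048, -0.003, -0.52, 0, 0, 0, -1], [0.048, -0.003, -0.52, 0, 0, 0, -1], [0.048, -0.003, -0.52, 0, 0, 0, -1], [0.048, -0.003, -0.52, 0, 0, 0, -1]]]'

```text
time: 2.65
tool_pos: [527.3, 209.1, 20.2]
eef_rot: [0.175, 0.985, 0.0, -0.0]
wrist_force: [-0.5, 0.5, -0.9]
gripper_width: 0.393
grip_force: 0.0
```

Call:
servo_tool --increments '[[[0, 0, 0, 0, 0, 0, -1], [0, 0, 0, 0, 0, 0, -1], [0, 0, 0, 0, 0, 0, -1], [0, 0, 0, 0, 0, 0, -1]]]'

```text
time: 3.15
tool_pos: [527.3, 209.1, 20.1]
eef_rot: [0.175, 0.985, -0.0, -0.0]
wrist_force: [-0.2, 0.7, -0.5]
gripper_width: 0.01
grip_force: 0.0
```

The fingers closed fully without holding the plate, so I'll look.

Call:
servo_tool --increments '[[[0, 0, 0.2, 0, 0, 0, -1], [0, 0, 0.4, 0, 0, 0, 0.5], [0, 0, 0.48, 0, 0, 0, 1], [0, 0, 0.48, 0, 0, 0, 1], [0, 0, 0.48, 0, 0, 0, 1], [0, 0, 0.48, 0, 0, 0, 1], [0, 0, 0.48, 0, 0, 0, 1]]]'

```text
time: 4.03
tool_pos: [526.6, 209.0, 138.8]
eef_rot: [0.175, 0.985, -0.0, -0.001]
wrist_force: [0.3, -0.3, 0.7]
gripper_width: 0.609
grip_force: 0.0
```

Run:
```python
from h import *
I=viewer.camera_info("wrist"); s=arm.observe()
im=viewer.read_camera("wrist")[:,:,::-1]
t=viewer.read_camera("top")[:,:,::-1]
o=np.zeros((480,800,3),np.uint8); o[:,:480]=im[:,80:560]; o[:300,480:]=cv2.resize(t[150:270,190:318],(320,300),interpolation=2); cv2.imwrite("pics/w2.png",o)
print(s["tool_pos"],s["gripper_width"])
```

```text
[526.6220343  208.97071215 138.79309539] 0.6087212360386607
```

View pics/w2.png

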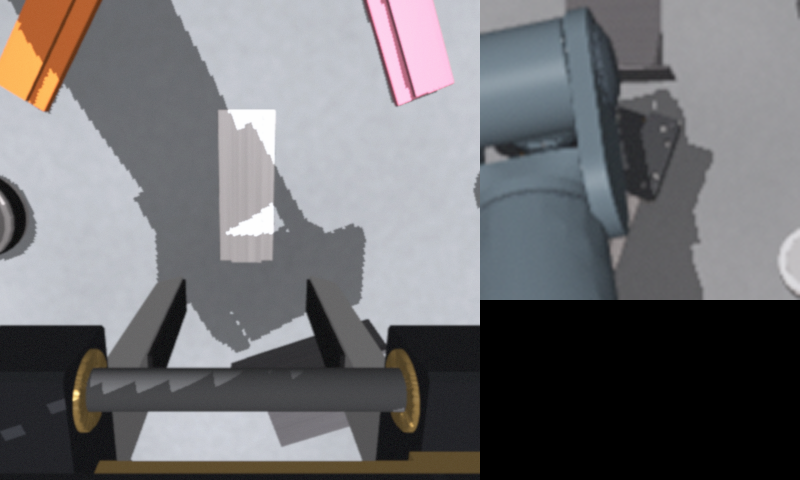

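Run:
```python
from h import *
I=viewer.camera_info("wrist"); s=arm.observe(); p=s["tool_pos"]
for z in (0,8,19): 
    c=[ray(I,q,z) for q in ((299,110),(355,110),(354,262),(300,262))]; print(z,np.round(np.mean(c,0),1),np.linalg.norm(c[0]-c[1]),np.linalg.norm(c[0]-c[3]))
print("tcp",p,proj(I,p),"tips",proj(I,p-[0,0,17]))
y=np.array([.343,.939,0]); w=s["gripper_width"]*47
for k in (-1,1): print(proj(I,p-[0,0,17]+k*w*y),proj(I,p+k*w*y),proj(I,p+[0,0,17]+k*w*y))
I=viewer.camera_info("wrist"); t=viewer.read_camera("scene")[:,:,::-1]
cv2.imwrite("pics/s2.png",cv2.resize(t[190:340,330:480],(600,600),interpolation=2))
```

```text
0 [495.4 221.4   0. ] 43.76776620200575 123.87064412419214
8 [494.6 221.6   8. ] 42.703212416930754 120.85776559496891
19 [493.5 222.   19. ] 41.239450962452665 116.715057617287
tcp [527.01117503 209.06582589 139.43978194] [326.17369721 288.06170651] tips [326.17184135 277.10114344]
[266.39217293 277.15309798] [261.48436211 288.11600686] [255.69826762 301.04079739]
[385.97088197 277.04917207] [390.88571784 288.00738712] [396.68043061 300.92739307]
```

View pics/s2.png

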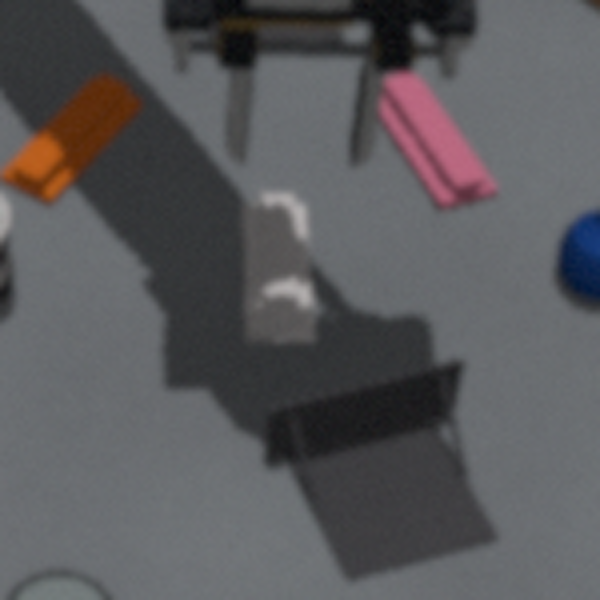

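Run:
```python
from h import *
S=viewer.camera_info("scene");W=viewer.camera_info("wrist");T=viewer.camera_info("top")
s=arm.observe(); p=s["tool_pos"]; y=np.array([.343,.939,0])
f=lambda q:((q-[330,190])*4).round(0)
print(p,s["gripper_width"],"tips in crop", [f(proj(S,p-[0,0,17]+k*s["gripper_width"]*47*y)) for k in (1,-1)])
d=np.array([.938,-.347,0]);n=np.array([.347,.938,0]);c=np.array([493,221.8,0])
for z in (0,8,19): print(z,[f(proj(S,c+[0,0,z]+a*60*d+b*22*n)).tolist() for a in (1,-1) for b in (1,-1)])
print("grip point in wrist", proj(W,[527,209,8]))
```

```text
[527.12138285 209.08387634 139.65832663] 0.7322983980954814 tips in crop [array([344., 185.]), array([233., 182.])]
0 [[308.0, 340.0], [241.0, 338.0], [301.0, 208.0], [237.0, 207.0]]
8 [[309.0, 332.0], [242.0, 330.0], [302.0, 200.0], [238.0, 199.0]]
19 [[311.0, 321.0], [243.0, 319.0], [303.0, 189.0], [239.0, 188.0]]
grip point in wrist [325.96033636 231.73112584]
```

Two facts point to the real fingertips being about 20 mm higher than calculated: the tips in the scene view are about 6 px too high, and the gripper closed over the top of the plate. I'll go down slowly beside the plate with the jaws open and feel for the shelf.

Call:
servo_tool --increments '[[[0, 0, -0.2, 0, 0, 0, 1], [0, 0, -0.4, 0, 0, 0, 1], [0, 0, -0.48, 0, 0, 0, 1], [0, 0, -0.488, 0, 0, 0, 1], [0, 0, -0.492, 0, 0, 0, 1], [0, 0, -0.492, 0, 0, 0, 1]]]'

```text
time: 4.92
tool_pos: [528.9, 209.4, 19.1]
eef_rot: [0.175, 0.985, 0.001, 0.002]
wrist_force: [0.6, -0.2, -0.4]
gripper_width: 0.998
grip_force: 0.0
```

Call:
servo_tool --increments '[[[0, 0, -0.006, 0, 0, 0, 1], [0, 0, -0.012, 0, 0, 0, 1], [0, 0, -0.012, 0, 0, 0, 1]]]'

```text
time: 5.3
tool_pos: [527.3, 209.1, 14.1]
eef_rot: [0.175, 0.985, -0.0, -0.0]
wrist_force: [0.2, 0.8, 0.8]
gripper_width: 1.001
grip_force: 0.0
```

Run:
```python
from h import *
W=viewer.camera_info("wrist"); s=arm.observe()
w=viewer.read_camera("wrist")[:,:,::-1]; t=viewer.read_camera("scene")[:,:,::-1]
o=np.zeros((480,800,3),np.uint8); o[:,:400]=w[:,120:520]; o[:400,400:]=cv2.resize(t[210:310,360:460],(400,400),interpolation=2)
cv2.imwrite("pics/w3.png",o); print(s["tool_pos"],s["wrist_force"],s["gripper_width"],[proj(W,s["tool_pos"]-[0,0,17+0]),proj(W,[527,209,0])])
```

```text
[527.26680647 209.09996715  14.13208655] [0.24632958 0.79458976 0.82978498] 1.0005773630938442 [array([326.12808558, 277.14902738]), array([325.78394467, 278.5023794 ])]
```

View pics/w3.png

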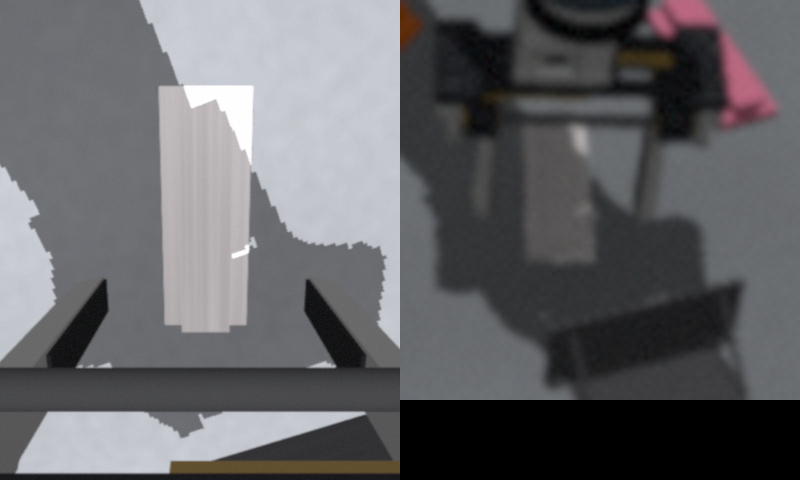

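The wrist view shows the plate between the open fingers: near end (279,86)–(374,86), far end (285,325)–(366,325), runner end at row 332. There is no contact at a reported TCP z of 14, so the reported z must be low. I'll compute the true height from the plate's known size.

Run:
```python
from h import *
W=viewer.camera_info("wrist"); s=arm.observe(); print(W["intrinsics"][0,0], -W["R"].T@W["t"]-s["tool_pos"])
for z in (0,8,-5,-10,-15,-20):
    c=[ray(W,q,z) for q in ((278.5,86),(374,86),(366.5,325),(284.5,325))]
    print(z,"w",np.linalg.norm(c[0]-c[1]),np.linalg.norm(c[2]-c[3]),"len",np.linalg.norm(c[0]+c[1]-c[2]-c[3])/2,np.mean(c,0)[:2].round(1))
```

```text
400.4889231658287 [-66.15918396  24.14021991 189.41274632]
0 w 45.553994834855786 45.259407057466895 len 123.81778903930538 [494.3 221. ]
8 w 43.763426559051716 43.48041799728474 len 118.95094463108805 [493.  221.5]
-5 w 46.673100007233366 46.37127522008072 len 126.85956679444119 [495.2 220.7]
-10 w 47.79220517961086 47.483143382694585 len 129.90134454957706 [496.  220.4]
-15 w 48.91131035198843 48.595011545308395 len 132.94312230471294 [496.8 220.1]
-20 w 50.03041552436593 49.70687970792222 len 135.98490005984877 [497.6 219.8]
```

The plate's size gives the right deck height, so the camera and pose are sound. But the fingertips sit at about 188 mm camera depth, where they should be at about 217 mm. The tips therefore stand roughly 10 mm behind the TCP, not 17 mm ahead of it. I'll keep going down by feel.

Call:
servo_tool --increments '[[[0, 0, -0.016, 0, 0, 0, 1], [0, 0, -0.032, 0, 0, 0, 1], [0, 0, -0.04, 0, 0, 0, 1], [0, 0, -0.04, 0, 0, 0, 1]]]'

```text
time: 5.9
tool_pos: [527.1, 209.1, 3.8]
eef_rot: [0.175, 0.985, -0.0, -0.0]
wrist_force: [-0.3, 0.4, 1.0]
gripper_width: 1.001
grip_force: 0.0
```

Call:
servo_tool --increments '[[[0, 0, -0.008, 0, 0, 0, 1], [0, 0, -0.016, 0, 0, 0, 1], [0, 0, -0.016, 0, 0, 0, 1]]]'

```text
time: 6.28
tool_pos: [527.1, 209.1, -0.1]
eef_rot: [0.175, 0.985, -0.0, -0.0]
wrist_force: [0.3, 0.2, 0.6]
gripper_width: 1.0
grip_force: 0.0
```

Call:
servo_tool --increments '[[[0, 0, -0.008, 0, 0, 0, 1], [0, 0, -0.012, 0, 0, 0, 1], [0, 0, -0.012, 0, 0, 0, 1]]]'

```text
time: 6.65
tool_pos: [527.3, 209.1, -2.9]
eef_rot: [0.175, 0.985, -0.0, -0.0]
wrist_force: [0.3, -0.4, -0.2]
gripper_width: 1.001
grip_force: 0.0
```

Call:
servo_tool --increments '[[[0, 0, -0.008, 0, 0, 0, 1], [0, 0, -0.012, 0, 0, 0, 1], [0, 0, -0.012, 0, 0, 0, 1]]]'

```text
time: 7.02
tool_pos: [527.2, 209.1, -6.0]
eef_rot: [0.175, 0.985, -0.0, -0.0]
wrist_force: [0.1, -0.3, 0.4]
gripper_width: 1.0
grip_force: 0.0
```

Call:
servo_tool --increments '[[[0, 0, -0.004, 0, 0, 0, 1], [0, 0, -0.008, 0, 0, 0, 1], [0, 0, -0.008, 0, 0, 0, 1]]]'

```text
time: 7.4
tool_pos: [527.2, 209.1, -8.0]
eef_rot: [0.175, 0.985, -0.0, -0.0]
wrist_force: [-0.0, 0.0, -0.9]
gripper_width: 0.998
grip_force: 0.0
```

Call:
servo_tool --increments '[[[0, 0, -0.004, 0, 0, 0, 1], [0, 0, -0.008, 0, 0, 0, 1], [0, 0, -0.008, 0, 0, 0, 1]]]'

```text
time: 7.78
tool_pos: [527.3, 209.1, -9.9]
eef_rot: [0.175, 0.985, -0.0, -0.0]
wrist_force: [0.2, 0.5, 0.3]
gripper_width: 1.001
grip_force: 0.0
```

Call:
servo_tool --increments '[[[0, 0, 0, 0, 0, 0, -1], [0, 0, 0, 0, 0, 0, -1], [0, 0, 0, 0, 0, 0, -1], [0, 0, 0, 0, 0, 0, -1], [0, 0, 0, 0, 0, 0, -1], [0, 0, 0, 0, 0, 0, -1], [0, 0, 0, 0, 0, 0, -1]]]'

```text
time: 8.65
tool_pos: [527.3, 209.1, -9.8]
eef_rot: [0.175, 0.985, -0.0, 0.0]
wrist_force: [0.0, -0.1, 0.5]
gripper_width: 0.463
grip_force: 30.0
```

The plate is gripped (43.5 mm, 30 N). So the deck centre sits about 14 mm behind the reported TCP along the tool. I'll lift, turn square to the bookend and see whether the plate swings.

Call:
servo_tool --increments '[[[0, 0, 0.1, 0, 0, 0, -1], [0, 0, 0.25, 0, 0, 0, -1], [-0.02, 0.01, 0.45, 0, 0, 0.02, -1], [-0.04, 0.02, 0.56, 0, 0, 0.04, -1], [-0.08, 0.03, 0.56, 0, 0, 0.055, -1], [-0.12, 0.03, 0.56, 0, 0, 0.055, -1], [-0.12, 0.03, 0.56, 0, 0, 0.055, -1], [-0.12, 0.03, 0.56, 0, 0, 0.055, -1]]]'

```text
time: 9.65
tool_pos: [497.1, 216.5, 129.6]
eef_rot: [0.003, 1.0, -0.0, -0.0]
wrist_force: [-0.2, 0.5, -1.3]
gripper_width: 0.463
grip_force: 30.0
```

```bash
cat >> h.py <<'E'
def white(name,roi,save=None):
    im=viewer.read_camera(name)[:,:,::-1]
    if save: cv2.imwrite(save,im)
    hsv=cv2.cvtColor(im,cv2.COLOR_BGR2HSV)
    return im
E
python3 - <<'E'
from h import *
s=arm.observe(); W=viewer.camera_info("wrist"); print(s["tool_pos"],s["joints"].round(3),s["gripper_width"],s["wrist_force"],s["ft_torque"])
w=viewer.read_camera("wrist")[:,:,::-1]; t=viewer.read_camera("scene")[:,:,::-1]
o=np.zeros((480,800,3),np.uint8); o[:,:400]=w[:,120:520]; o[:400,400:]=cv2.resize(t[180:280,350:450],(400,400),interpolation=2)
cv2.imwrite("pics/w4.png",o)
E
```

```text
[497.13186801 216.47499556 129.60188791] [ 0.202  0.064  1.887 -0.     1.192 -1.362] 0.4634705525911534 [-0.18559514  0.51372478 -1.34430206] [ 0.04660345 -0.07143374 -0.01502095]
```

View pics/w4.png

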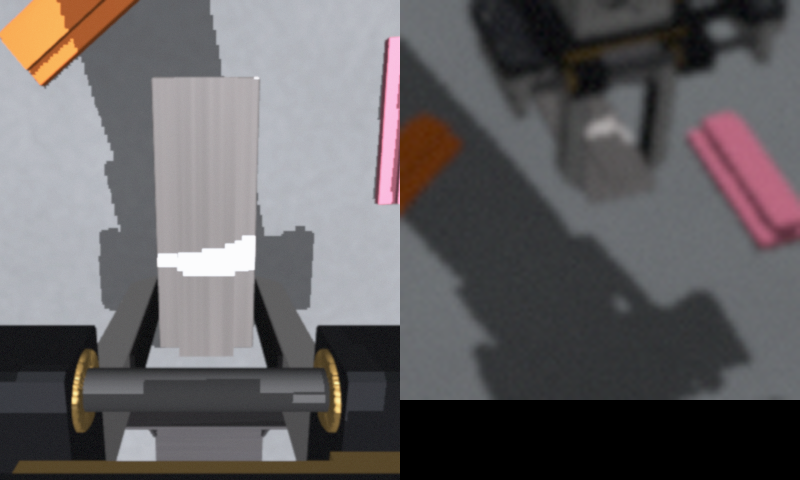

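Still held level: plate near end at about (272–380,77), far end at row 348. Friction is enough to hold it rigidly. The tool can't point fully horizontal out there, so I'll set the plate down square, regrip with the tool leaning back, and then swing forward through about 77°.

Call:
servo_tool --increments '[[[0, 0, -0.2, 0, 0, 0, -1], [0, 0, -0.4, 0, 0, 0, -1], [0, 0, -0.53, 0, 0, 0, -1], [0, 0, -0.556, 0, 0, 0, -1], [0, 0, -0.556, 0, 0, 0, -1], [0, 0, -0.556, 0, 0, 0, 0.3], [0, 0, -0.556, 0, 0, 0, 0.3], [0, 0, -0.45, 0, 0, 0, 0.3], [0, 0, -0.25, 0, 0, 0, 0.3], [0, 0, -0.1, 0, 0.04, 0, 0.3], [0, 0, -0.1, 0, 0.07, 0, 0.3], [0, 0, -0.1, 0, 0.1, 0, 0.3], [0, 0, -0.1, 0, 0.117, 0, 0.3], [0, 0, -0.1, 0, 0.117, 0, 0.3]]]'

```text
time: 11.5
tool_pos: [497.4, 216.0, 102.0]
eef_rot: [0.003, 0.933, -0.001, -0.361]
wrist_force: [0.3, -0.4, -1.1]
gripper_width: 0.652
grip_force: 0.0
```

Run:
```python
from h import *
from scipy.spatial.transform import Rotation as Ro
s=arm.observe(); W=viewer.camera_info("wrist"); print(s["time"],s["tool_pos"],s["joints"].round(3),s["gripper_width"],s["wrist_force"])
print(Ro.from_quat(s["eef_rot"]).as_matrix().round(3))
# wrist height from joints
j=s["joints"];r=450*np.sin(j[1])+555*np.sin(j[1]+j[2]); rt=np.hypot(*s["tool_pos"][:2]); print("wrist r",r,"tcp r",rt,"hz",450*np.cos(j[1])+555*np.cos(j[1]+j[2]))
w=viewer.read_camera("wrist")[:,:,::-1]; cv2.imwrite("pics/w5.png",w)
c=np.array([461,216.8])
print([proj(W,[x,y,8]).round(0) for x in (401,521) for y in (195,239)])
g=cv2.cvtColor(w,cv2.COLOR_BGR2HSV); m=((g[...,1]<28)&(g[...,2]>140)&(g[...,2]<200)|(g[...,2]>235)).astype(np.uint8)
```

```text
11.5 [497.38528822 216.04613808 101.99163952] [ 0.146  0.588  1.43   0.103  1.855 -1.426] 0.6521316542145249 [ 0.27119223 -0.35249062 -1.10246816]
[[-0.739  0.006 -0.673]
 [ 0.007  1.     0.   ]
 [ 0.673 -0.005 -0.739]]
wrist r 749.9826739923142 tcp r 542.2804244214663 hz 133.91501008624132
[array([300., 222.]), array([354., 221.]), array([296., 373.]), array([361., 372.])]
```

Call:
servo_tool --increments '[[[-0.012, 0.002, -0.15, 0, 0, 0, 0.3], [-0.012, 0.002, -0.3, 0, 0, 0, 0.3], [-0.012, 0.002, -0.38, 0, 0, 0, 0.3], [-0.012, 0.002, -0.38, 0, 0, 0, 0.3], [-0.012, 0.002, -0.38, 0, 0, 0, 0.3]]]'

```text
time: 12.18
tool_pos: [495.5, 217.4, 12.0]
eef_rot: [0.003, 0.934, -0.001, -0.358]
wrist_force: [0.6, 0.0, 0.8]
gripper_width: 0.648
grip_force: 0.0
```

Call:
servo_tool --increments '[[[-0.004, -0.002, -0.03, 0, 0, 0, 0.3], [-0.004, -0.002, -0.048, 0, 0, 0, 0.3], [-0.004, -0.002, -0.048, 0, 0, 0, 0.3], [-0.004, -0.002, -0.048, 0, 0, 0, 0.3]]]'

```text
time: 12.68
tool_pos: [493.5, 216.7, -1.6]
eef_rot: [0.003, 0.933, -0.001, -0.359]
wrist_force: [-0.7, -0.2, 2.9]
gripper_width: 0.648
grip_force: 0.9
```

Call:
servo_tool --increments '[[[0, 0, 0.004, 0, 0, 0, -1], [0, 0, 0.004, 0, 0, 0, -1], [0, 0, 0.004, 0, 0, 0, -1], [0, 0, 0.004, 0, 0, 0, -1], [0, 0, 0.004, 0, 0, 0, -1]]]'

```text
time: 13.3
tool_pos: [493.3, 216.6, -1.0]
eef_rot: [0.003, 0.933, -0.001, -0.359]
wrist_force: [-0.8, -0.4, -0.4]
gripper_width: 0.457
grip_force: 30.0
```

Gripped with the tool leaning back. Contact puts the real tips about 10 mm behind the TCP. I'll lift and swing 77° forward.

Call:
servo_tool --increments '[[[0, 0, 0.1, 0, 0, 0, -1], [0, 0, 0.25, 0, -0.02, 0, -1], [0.05, 0, 0.4, 0, -0.045, 0, -1], [0.12, 0, 0.54, 0, -0.07, 0, -1], [0.2, 0, 0.6, 0, -0.095, 0, -1], [0.28, 0, 0.6, 0, -0.12, 0, -1], [0.36, 0, 0.6, 0, -0.145, 0, -1], [0.42, 0, 0.6, 0, -0.17, 0, -1], [0.42, 0, 0.6, 0, -0.195, 0, -1], [0.42, 0, 0.6, 0, -0.214, 0, -1], [0.42, 0, 0.6, 0, -0.214, 0, -1], [0.42, 0, 0.6, 0, -0.214, 0, -1]]]'

```text
time: 14.8
tool_pos: [599.0, 216.6, 149.9]
eef_rot: [0.003, 0.954, 0.001, 0.3]
wrist_force: [0.1, -0.2, -1.7]
gripper_width: 0.455
grip_force: 30.0
```

Run:
```python
from h import *
from scipy.spatial.transform import Rotation as Ro
s=arm.observe(); S=viewer.camera_info("scene"); print(s["time"],s["tool_pos"],s["joints"].round(3),s["gripper_width"],s["wrist_force"])
R=Ro.from_quat(s["eef_rot"]).as_matrix(); tz=R[:,2]; print(R.round(3))
T=s["tool_pos"]-10*tz
t=viewer.read_camera("scene")[:,:,::-1].copy(); w=viewer.read_camera("wrist")[:,:,::-1]
for ang,col in ((77,(0,255,0)),(90,(0,0,255))):
    a=np.radians(ang);u=np.array([np.cos(a),0,np.sin(a)]);n=np.array([-np.sin(a),0,np.cos(a)]);Y=np.array([0,1,0])
    D=T-39*u-2.4*n
    q=np.array([proj(S,D+k*60*u-4*n+l*22*Y) for k,l in ((1,1),(1,-1),(-1,-1),(-1,1))]); print(ang,q.round(1).tolist())
x0,y0=int(q[:,0].mean())-50,int(q[:,1].mean())-50
print(x0,y0)
o=np.zeros((480,800,3),np.uint8); o[:,:400]=w[:,120:520]; o[:400,400:]=cv2.resize(t[y0:y0+100,x0:x0+100],(400,400),interpolation=2)
cv2.imwrite("pics/w6.png",o)
```

```text
14.8 [599.02884151 216.61466772 149.87619728] [ 0.229 -0.033  2.05  -0.255  0.543 -1.156] 0.45489745671586296 [ 0.08763296 -0.2402767  -1.65203017]
[[-0.82   0.005  0.572]
 [ 0.006  1.    -0.   ]
 [-0.572  0.004 -0.82 ]]
77 [[428.2, 239.2], [410.9, 243.5], [402.4, 267.9], [418.5, 263.9]]
90 [[427.5, 237.3], [410.2, 241.5], [405.8, 274.6], [422.0, 270.5]]
366 206
```

View pics/w6.png

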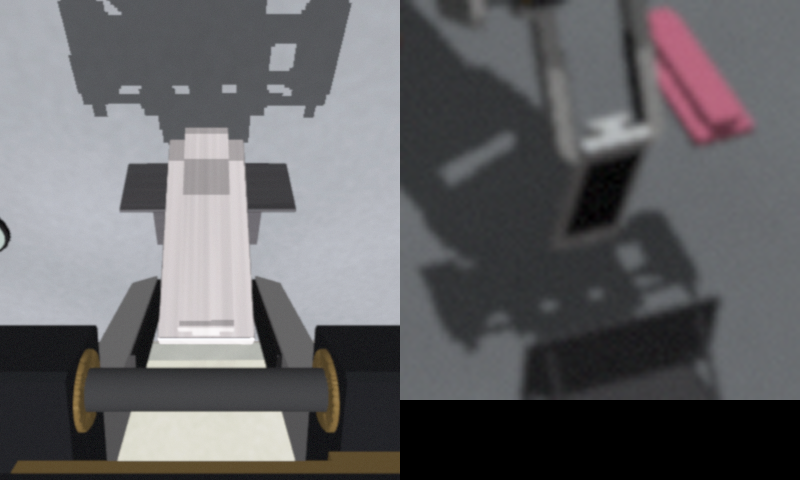

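The swing worked. The scene view puts the plate's deck corners at about (410,246), (428,241), (405,266) and (418,264), which matches the 77° prediction. I'll move over and lower it against the bookend.

Call:
servo_tool --increments '[[[0.09, 0.001, 0, 0, 0, 0, -1], [0.17, 0.002, -0.05, 0, 0, 0, -1], [0.18, 0.002, -0.15, 0, 0, 0, -1], [0.18, 0.002, -0.21, 0, 0, 0, -1], [0.18, 0.002, -0.232, 0, 0, 0, -1], [0.18, 0.002, -0.232, 0, 0, 0, -1], [0.18, 0.002, -0.232, 0, 0, 0, -1]]]'

```text
time: 15.78
tool_pos: [644.0, 217.4, 92.4]
eef_rot: [0.003, 0.954, 0.001, 0.301]
wrist_force: [-0.1, 0.5, -2.0]
gripper_width: 0.463
grip_force: 30.0
```

```bash
cat > st.py <<'E'
from h import *
from scipy.spatial.transform import Rotation as Ro
s=arm.observe();R=Ro.from_quat(s["eef_rot"]).as_matrix()
print(s["time"],s["tool_pos"].round(1),s["wrist_force"].round(1),s["ft_torque"].round(2),s["joints"].round(2),s["gripper_width"].round(3),"tz",R[:,2].round(3),"ty",R[:,1].round(3))
E
python3 st.py
```

```text
Traceback (most recent call last):
  File "st.py", line 4, in <module>
    print(s["time"],s["tool_pos"].round(1),s["wrist_force"].round(1),s["ft_torque"].round(2),s["joints"].round(2),s["gripper_width"].round(3),"tz",R[:,2].round(3),"ty",R[:,1].round(3))
                                                                                                                  ^^^^^^^^^^^^^^^^^^^^^^^^
AttributeError: 'float' object has no attribute 'round'
```

Call:
servo_tool --increments '[[[0, 0, -0.004, 0, 0, 0, -1], [0, 0, -0.008, 0, 0, 0, -1], [0, 0, -0.008, 0, 0, 0, -1]]]'

```text
time: 16.15
tool_pos: [643.3, 217.1, 89.2]
eef_rot: [0.003, 0.954, 0.001, 0.3]
wrist_force: [0.1, 0.2, -2.1]
gripper_width: 0.457
grip_force: 30.0
```

Call:
servo_tool --increments '[[[0.004, 0, 0, 0, 0, 0, -1], [0.008, 0, 0, 0, 0, 0, -1], [0.008, 0, 0, 0, 0, 0, -1]]]'

```text
time: 16.52
tool_pos: [645.4, 217.1, 89.2]
eef_rot: [0.003, 0.954, 0.001, 0.3]
wrist_force: [-0.2, 0.3, -1.1]
gripper_width: 0.457
grip_force: 30.0
```

Call:
servo_tool --increments '[[[0, 0, -0.004, 0, 0, 0, -1], [0, 0, -0.006, 0, 0, 0, -1], [0, 0, -0.006, 0, 0, 0, -1]]]'

```text
time: 16.9
tool_pos: [646.2, 217.3, 88.7]
eef_rot: [0.003, 0.954, 0.001, 0.301]
wrist_force: [0.6, 0.2, 2.3]
gripper_width: 0.459
grip_force: 30.0
```

Call:
servo_tool --increments '[[[0.006, 0, 0, 0, 0, 0, -1], [0.008, 0, 0, 0, 0, 0, -1], [0.008, 0, 0, 0, 0, 0, -1]]]'

```text
time: 17.27
tool_pos: [647.7, 217.3, 88.1]
eef_rot: [0.003, 0.954, 0.001, 0.3]
wrist_force: [-1.6, -0.0, 4.3]
gripper_width: 0.459
grip_force: 30.0
```

Call:
servo_tool --increments '[[[0.006, 0, 0, 0, 0, 0, -1], [0.01, 0, 0, 0, 0, 0, -1], [0.01, 0, 0, 0, 0, 0, -1]]]'

```text
time: 17.65
tool_pos: [649.6, 217.1, 87.3]
eef_rot: [0.003, 0.954, 0.001, 0.3]
wrist_force: [-2.1, 0.3, 2.7]
gripper_width: 0.46
grip_force: 30.0
```

Call:
servo_tool --increments '[[[0.006, 0, 0, 0, 0, 0, -1], [0.012, 0, 0, 0, 0, 0, -1], [0.012, 0, 0, 0, 0, 0, -1]]]'

```text
time: 18.02
tool_pos: [651.9, 216.9, 86.5]
eef_rot: [0.003, 0.954, 0.001, 0.299]
wrist_force: [-3.6, 0.1, 1.0]
gripper_width: 0.458
grip_force: 30.0
```

```bash
sed -i 's/s\["gripper_width"\].round(3)/round(s["gripper_width"],3)/' st.py; python3 st.py
python3 - <<'E'
from h import *
# measure plate top end & bookend in wrist & scene: white pixel extents
S=viewer.camera_info("scene"); t=viewer.read_camera("scene")[:,:,::-1]; cv2.imwrite("pics/s7.png",t)
for X in ([637,217+65,55],[637,217-65,55],[637,217+65,0],[637,217-65,0]): print(proj(S,X).round(1))
g=cv2.cvtColor(t,cv2.COLOR_BGR2HSV)[225:320,395:450]
m=((g[...,2]>110)).astype(np.uint8)
for r in range(0,95,3): print(225+r,''.join('#' if v>130 else '+' if v>95 else '.' if v>60 else ' ' for v in g[r,:,2]))
E
```

```text
18.025 [651.9 216.9  86.5] [-3.6  0.1  1. ] [0.15 0.89 0.01] [ 0.21  0.18  1.96 -0.29  0.42 -1.13] 0.458 tz [ 0.57  -0.001 -0.821] ty [0.005 1.    0.003]
[444.  278.2]
[395.5 290.8]
[441. 292.]
[393.8 304.5]
225        ..++......             .......   ..             
228                  .............                ........ 
231         ...........   .....         .        .++###+++.
234                    ............     .       ..+########
237        ...          .....++++++...........+#####+++++++
240 ....               .+++++++++++.......+++++++###+++....
243 .       .........+++++++++++++++.......++++++++++++++++
246 .          .....++++++++++++++++.. .....+++++++++++++++
249            .......++++++++++++++.   ....+++++++++++++++
252    ....     ..........+++++++++++.  ..+++++++++++++++++
255 ......       ......    ...+++++++.  .++++++++++++++++++
258 .            .+++++.      ...++++..  .+++++++++++++++++
261              ..++++..       ...+++.  .+++++++++++++++++
264               .+++++.          ....  .+++++++++++++++++
267               ..++++..       ...+++.  .+++++++++
[... 327 characters left out ...]
   ..                               ..++
288                                                     ..+
291                                                 .....++
294                                                ..++++++
297 .                                           ......+++++
300 ..                                      ...........++++
303 .                                       ...... ....++++
306 +........                             ..........  ..+++
309 ++++++++..    .               ......................+++
312 ++++++++++.   ........................................+
315 +++++++++++..  ............... ........................
318 +++++++++++++..........................................
```

Call:
servo_tool --increments '[[[0, 0, 0, 0, 0, 0, 0.3], [0, 0, 0, 0, 0, 0, 0.3], [0, 0, 0, 0, 0, 0, 0.3], [-0.06, 0, 0.09, 0, 0, 0, 0.3], [-0.15, 0, 0.24, 0, 0, 0, 0.3], [-0.22, 0, 0.36, 0, 0, 0, 0.3], [-0.22, 0, 0.36, 0, 0, 0, 0.3], [-0.22, 0, 0.36, 0, 0, 0, 0.3]]]'

```text
time: 19.08
tool_pos: [597.7, 216.9, 176.6]
eef_rot: [0.003, 0.954, 0.001, 0.3]
wrist_force: [0.6, 0.1, -0.6]
gripper_width: 0.653
grip_force: 0.0
```

```bash
python3 st.py
python3 - <<'E'
from h import *
S=viewer.camera_info("scene"); W=viewer.camera_info("wrist")
w=viewer.read_camera("wrist")[:,:,::-1]; cv2.imwrite("pics/w8.png",w); t=viewer.read_camera("scene")[:,:,::-1]; cv2.imwrite("pics/s8.png",t)
Y=np.array([0,1,0])
for ang in (13,16):
    a=np.radians(90-ang);u=np.array([np.cos(a),0,np.sin(a)]);C=np.array([638-55*np.tan(np.radians(ang)),217,0])
    for nm,I in (("S",S),("W",W)): print(ang,nm,[proj(I,C+120*u+k*22*Y).round(0).tolist() for k in (1,-1)],[proj(I,C-8*np.array([np.sin(a),0,-np.cos(a)])+k*22*Y).round(0).tolist() for k in (1,-1)])
g=cv2.cvtColor(w,cv2.COLOR_BGR2GRAY)
for r in range(0,480,10): print(r,''.join('#' if v>200 else '+' if v>150 else '.' if v>90 else ' ' for v in g[r,160:480:4]))
E
```

```text
19.075 [597.7 216.9 176.6] [ 0.6  0.1 -0.6] [ 0.04  0.27 -0.05] [ 0.23 -0.07  2.03 -0.23  0.6  -1.18] 0.653 tz [ 0.572 -0.    -0.821] ty [0.005 1.    0.003]
13 S [[434.0, 270.0], [417.0, 275.0]] [[423.0, 290.0], [407.0, 294.0]]
13 W [[357.0, 262.0], [295.0, 262.0]] [[352.0, 127.0], [299.0, 127.0]]
16 S [[434.0, 272.0], [417.0, 276.0]] [[422.0, 289.0], [406.0, 293.0]]
16 W [[357.0, 263.0], [295.0, 263.0]] [[352.0, 124.0], [299.0, 124.0]]
0 ++++++++          .++.                                 .++++++++.          +++++
10 ++++++++.                                                                 .+++++
20 +++++++++                                                                 ++++++
30 ++++++++++                                                   ..          .++++++
40 ++++++++++.                                       .++       .+.          +++++++
50 +++++++++++                                       ++.       ++          .+++++++
60 +++++++++++.                                      ...       .          .++++++++
70 ++++++++++++                                                         
[... 2628 characters left out ...]
                
390                                                                                 
400                                                                                 
410                                                                                 
420                +#####################################################           
430               ########################################################          
440              ##########################################################         
450             ############################################################        
460            ++++++++++++++++++++++++++++++++++++++++++++++++++++++++++++++       
470
```

```bash
cat > ik.py <<'E'
import numpy as np
from scipy.optimize import least_squares
D=[((277,587.4,194.2),(0,0,-1),(.2457,1.5589,1.3387)),((514.85,210.47,150.06),(0,0,-1),(.0727,1.8375,1.2319)),((497.4,216.05,102),(-.673,0,-.739),(.588,1.43,1.855)),
((599,216.6,149.9),(.572,0,-.82),(-.033,2.05,.543)),((651.9,216.9,86.5),(.57,0,-.821),(.18,1.96,.42)),((597.7,216.9,176.6),(.572,0,-.821),(-.07,2.03,.6))]
def ik(p,tz,P):
    L2,L3,h,Lt=P; w=np.array(p,float)-Lt*np.array(tz); r=np.hypot(w[0],w[1]); z=w[2]-h; d=np.hypot(r,z)
    c=(L2**2+L3**2-d*d)/(2*L2*L3); j3=np.pi-np.arccos(np.clip(c,-1,1))
    j2=np.pi/2-np.arctan2(z,r)-np.arccos(np.clip((L2**2+d*d-L3**2)/(2*L2*d),-1,1))
    f=np.array([np.sin(j2+j3)*w[0]/r,np.sin(j2+j3)*w[1]/r,np.cos(j2+j3)]); return j2,j3,np.arccos(np.clip(f@tz,-1,1)),d
F=lambda P:np.ravel([np.subtract(ik(p,t,P)[:3],j) for p,t,j in D])
P=least_squares(F,[450,555,196,310]).x
if __name__=="__main__":
    print(P,np.abs(F(P)).max())
    t=lambda a:(np.sin(np.radians(a)),0,-np.cos(np.radians(a)))
    for p in ((634,217,85),(600,217,130)):
        for a in (-42,-50,-55,-60,-65): print(p,a,np.round(ik(p,t(a),P),2))
    for x in (480,540,580,620,660):
        for a in (20,25,30,35,40): print(x,a,np.round(ik((x,217,12),t(a),P),2), np.round(ik((x,0,12),t(a),P),2)[2])
E
python3 ik.py
```

```text
[411.74546737 553.88363653 227.6214801  289.69272102] 0.05408104447346712
(634, 217, 85) -42 [  0.93   0.96   1.96 858.89]
(634, 217, 85) -50 [1.0400e+00 8.4000e-01 2.1100e+00 8.8407e+02]
(634, 217, 85) -55 [1.1100e+00 7.6000e-01 2.2100e+00 8.9823e+02]
(634, 217, 85) -60 [1.170e+00 6.800e-01 2.300e+00 9.111e+02]
(634, 217, 85) -65 [1.2400e+00 6.1000e-01 2.3900e+00 9.2266e+02]
(600, 217, 130) -42 [8.0000e-01 1.0800e+00 1.9700e+00 8.3134e+02]
(600, 217, 130) -50 [  0.9    0.98   2.11 854.68]
(600, 217, 130) -55 [  0.96   0.92   2.19 867.68]
(600, 217, 130) -60 [1.0200e+00 8.6000e-01 2.2700e+00 8.7939e+02]
(600, 217, 130) -65 [1.0800e+00 8.1000e-01 2.3500e+00 8.8977e+02]
480 20 [3.0000e-02 2.2300e+00 5.9000e-01 4.4203e+02] 0.53
480 25 [  0.     2.29   0.52 420.89] 0.43
480 30 [-2.0000e-02  2.3400e+00  4.6000e-01  4.0082e+02] 0.32
480 35 [-3.0000e-02  2.3800e+00  4.2000e-01  3.8217e+02] 0.2
480 40 [-3.000e-02  2.420e+00  4.200e-01  3.653e+02] 0.08
540 20 [1.5000e-01 2.1000e+00 5.9000e-01 4.9467e+02] 0.53
540 25 [1.2000e-01 2.1600e+00 5.0000e-01 4.7292e+02] 0.42
540 30 [1.0000e-01 2.2100e
[... 306 characters left out ...]
e+02] 0.3
580 35 [1.7000e-01 2.1700e+00 3.6000e-01 4.6778e+02] 0.18
580 40 [1.6000e-01 2.2200e+00 3.4000e-01 4.4966e+02] 0.05
620 20 [3.1000e-01 1.9200e+00 6.1000e-01 5.6714e+02] 0.55
620 25 [2.8000e-01 1.9800e+00 5.1000e-01 5.4486e+02] 0.43
620 30 [2.6000e-01 2.0300e+00 4.2000e-01 5.2355e+02] 0.31
620 35 [2.4000e-01 2.0800e+00 3.6000e-01 5.0352e+02] 0.19
620 40 [2.4000e-01 2.1300e+00 3.2000e-01 4.8508e+02] 0.06
660 20 [3.8000e-01 1.8200e+00 6.3000e-01 6.0409e+02] 0.57
660 25 [3.5000e-01 1.8800e+00 5.3000e-01 5.8161e+02] 0.45
660 30 [3.300e-01 1.940e+00 4.300e-01 5.601e+02] 0.33
660 35 [3.1000e-01 1.9900e+00 3.5000e-01 5.3985e+02] 0.2
660 40 [3.1000e-01 2.0400e+00 3.1000e-01 5.2116e+02] 0.08
```

Call:
servo_tool --increments '[[[0.03, 0, 0.08, 0, 0.028, 0, 0.3], [0.06, 0, 0.16, 0, 0.056, 0, 0.3], [0.09, 0, 0.16, 0, 0.084, 0, 0.3], [0.131, 0, 0.16, 0, 0.112, 0, 0.3], [0.131, 0, 0.16, 0, 0.14, 0, 0.3], [0.131, 0, 0.16, 0, 0.168, 0, 0.3], [0.131, 0, 0.16, 0, 0.196, 0, 0.3], [0.131, 0, 0.16, 0, 0.224, 0, 0.3], [0.131, 0, 0.16, 0, 0.252, 0, 0.3], [0.131, 0, 0.16, 0, 0.277, 0, 0.3], [0.131, 0, 0.16, 0, 0.277, 0, 0.3], [0.131, 0, 0.16, 0, 0.277, 0, 0.3]]]'

```text
time: 20.68
tool_pos: [630.7, 217.1, 217.6]
eef_rot: [0.003, 0.845, -0.002, -0.535]
wrist_force: [-0.3, 0.2, 1.1]
gripper_width: 0.648
grip_force: 0.0
```

```bash
python3 st.py
python3 - <<'E'
from h import *
S=viewer.camera_info("scene"); t=viewer.read_camera("top")[:,:,::-1]; cv2.imwrite("pics/t9.png",t); t=viewer.read_camera("scene")[:,:,::-1]; cv2.imwrite("pics/s9.png",t)
g=cv2.cvtColor(t,cv2.COLOR_BGR2GRAY)
for r in range(255,310,2): print(r,''.join('#' if v>140 else '+' if v>95 else '.' if v>60 else ' ' for v in g[r,385:460]))
E
```

```text
20.675 [630.7 217.1 217.6] [-0.3  0.2  1.1] [ 0.03 -0.34  0.01] [ 0.12  1.03  0.69  0.19  2.54 -1.36] 0.648 tz [-0.904  0.    -0.428] ty [ 0.003  1.    -0.005]
255        ..+++++++++++++++++++..                               ..+++++++..   
257          ..+++++++++++++++++..                                 .++++++++.. 
259           ..++++++++++++++++..                                  ..+++++++..
261             ..+++++++++++++++..                                  ..+++++++.
263              ..++++++++++++++..                                    .+++++++
265               ...++++++++++++..                                     ..+++++
267                  ..++++++++++..                                      ..++++
269                   ..+++++++++..                                        ..++
271                    ..+++++++++.                                         ..+
273                      ..+++++++..                                          .
275                       ..++++++..                     .......               
277                        ...++++..                ...+++++
[... 599 characters left out ...]
                                           .+++++++++++..   
295                                                         ....+++++++++++..  
297                                                       ......+++++++++++++. 
299                                                .............++++++++++++++.
301 .                                             ...............+++++++++++++.
303 ..                                             ...    ..  ...++++++++++++++
305 +..                                             ..         ...+++++++++++++
307 ++..                                            ...         ..+++++++++++++
309 +++...                                            ..        ..+++++++++++++
```

Call:
servo_tool --increments '[[[0, 0, -0.15, 0, 0, 0, 0.3], [0, 0, -0.3, 0, 0, 0, 0.3], [0, 0, -0.42, 0, 0, 0, 0.3], [0, 0, -0.49, 0, 0, 0, 0.3], [0, 0, -0.511, 0, 0, 0, 0.3], [0, 0, -0.511, 0, 0, 0, 0.3], [0, 0, -0.511, 0, 0, 0, 0.3], [0, 0, -0.511, 0, 0, 0, -0.3], [0, 0, -0.511, 0, 0, 0, -1], [0, 0, -0.511, 0, 0, 0, -1], [0, 0, -0.511, 0, 0, 0, -1]]]'

```text
time: 22.15
tool_pos: [630.7, 217.1, 90.3]
eef_rot: [0.002, 0.844, -0.002, -0.536]
wrist_force: [0.9, -0.5, 2.6]
gripper_width: 0.465
grip_force: 30.0
```

```bash
python3 st.py
```

```text
22.15 [630.7 217.1  90.3] [ 0.9 -0.5  2.6] [ 0.09 -0.19 -0.01] [ 0.12  1.17  0.69  0.16  2.41 -1.4 ] 0.465 tz [-0.905  0.    -0.426] ty [ 0.003  1.    -0.005]
```

Call:
servo_tool --increments '[[[0, 0, 0.12, 0, 0, 0, -1], [0, 0, 0.28, 0, 0, 0, -1], [-0.05, 0, 0.4, 0, -0.028, 0, -1], [-0.12, 0, 0.44, 0, -0.056, 0, -1], [-0.2, 0, 0.44, 0, -0.084, 0, -1], [-0.28, 0, 0.44, 0, -0.112, 0, -1], [-0.36, 0, 0.44, 0, -0.14, 0, -1], [-0.44, 0, 0.44, 0, -0.168, 0, -1], [-0.5, 0, 0.44, 0, -0.196, 0, -1], [-0.5, 0, 0.4, 0, -0.224, 0, -1], [-0.5, 0, 0.3, 0, -0.252, 0, -1], [-0.5, 0, 0.2, 0, -0.28, 0, -1], [-0.5, 0, 0.1, 0, -0.2917, 0, -1], [-0.5, 0, 0.0, 0, -0.2917, 0, -1], [-0.5, 0, 0.0, 0, -0.2917, 0, -1], [-0.5, 0, 0.0, 0, -0.2917, 0, -1]]]'

```text
time: 24.15
tool_pos: [506.7, 217.3, 92.1]
eef_rot: [0.003, 0.939, 0.001, 0.345]
wrist_force: [0.1, -0.4, -1.5]
gripper_width: 0.466
grip_force: 30.0
```

```bash
python3 st.py
python3 - <<'E'
from h import *
from scipy.spatial.transform import Rotation as Ro
s=arm.observe();R=Ro.from_quat(s["eef_rot"]).as_matrix();tz=R[:,2]
W=viewer.camera_info("wrist");S=viewer.camera_info("scene")
w=viewer.read_camera("wrist")[:,:,::-1]; cv2.imwrite("pics/w10.png",w);t=viewer.read_camera("scene")[:,:,::-1]; cv2.imwrite("pics/s10.png",t)
T=s["tool_pos"]-16*tz; Y=np.array([0,1,0])
for pit in (-15,0,15):
    a=np.radians(pit);u=np.array([np.cos(a),0,np.sin(a)]);n=np.array([-np.sin(a),0,np.cos(a)])
    for nm,I in (("S",S),("W",W)): print(pit,nm,[proj(I,T+4*n+k*u+l*22*Y).round(0).tolist() for k in (99,-21) for l in (1,-1)])
g=cv2.cvtColor(t,cv2.COLOR_BGR2GRAY)
for r in range(205,300,3): print(r,''.join('#' if v>150 else '+' if v>110 else '.' if v>60 else ' ' for v in g[r,370:450]))
E
```

```text
24.15 [506.7 217.3  92.1] [ 0.1 -0.4 -1.5] [ 0.04  0.59 -0.01] [ 0.3  -0.15  2.32 -0.6   0.35 -0.76] 0.466 tz [ 0.648  0.    -0.762] ty [0.005 1.    0.005]
-15 S [[422.0, 262.0], [406.0, 267.0], [405.0, 223.0], [389.0, 226.0]]
-15 W [[358.0, 337.0], [295.0, 337.0], [379.0, 298.0], [272.0, 299.0]]
0 S [[424.0, 256.0], [407.0, 260.0], [405.0, 224.0], [389.0, 227.0]]
0 W [[360.0, 375.0], [293.0, 376.0], [379.0, 285.0], [273.0, 285.0]]
15 S [[424.0, 248.0], [407.0, 252.0], [405.0, 225.0], [389.0, 229.0]]
15 W [[363.0, 415.0], [291.0, 415.0], [378.0, 273.0], [273.0, 273.0]]
205              .................................................+................+
208              .....................  ..++++...............++++++++...............
211               ...+................. ..+++++..............++++++++++.............
214               ..++++..   ........... ..++++..........+++....++++++++++..........
217                ..+++..      ........ ..++++............++....+++++++++++........
220                 ..+++..      ........ ..++++.............+++...+++++++++++......
223           
[... 1495 characters left out ...]
....................
277 ..............................                ..................................
280 ................................               .................................
283 .................................                ..............            .....
286 ...................................                                       ......
289 ....................................                                      ......
292 .............................                                            .......
295 ............................                                            ........
298 ...........................                                          ...........
```

The scene view puts the plate's far end at about (410–427,258) and near end at (394–412,227). That matches runner down, pitch within about 3° of level. I'll press it onto the shelf to level it exactly in the grip.

Call:
servo_tool --increments '[[[0, 0, -0.1, 0, 0, 0, -1], [0, 0, -0.24, 0, 0, 0, -1], [0, 0, -0.31, 0, 0, 0, -1], [0, 0, -0.33, 0, 0, 0, -1], [0, 0, -0.344, 0, 0, 0, -1], [0, 0, -0.344, 0, 0, 0, -1]]]'

```text
time: 25.0
tool_pos: [507.4, 214.5, 18.6]
eef_rot: [0.001, 0.943, 0.005, 0.334]
wrist_force: [-0.2, 0.2, -2.2]
gripper_width: 0.467
grip_force: 30.0
```

Call:
servo_tool --increments '[[[0, 0, -0.008, 0, 0, 0, -1], [0, 0, -0.012, 0, 0, 0, -1], [0, 0, -0.012, 0, 0, 0, -1]]]'

```text
time: 25.38
tool_pos: [506.5, 214.5, 16.0]
eef_rot: [0.001, 0.943, 0.004, 0.332]
wrist_force: [-0.4, -0.7, -2.0]
gripper_width: 0.467
grip_force: 30.0
```

```bash
python3 st.py
```

```text
25.375 [506.5 214.5  16. ] [-0.4 -0.7 -2. ] [ 0.05  0.62 -0.03] [ 0.28  0.04  2.32 -0.95  0.21 -0.41] 0.467 tz [ 0.626  0.008 -0.78 ] ty [-0.     1.     0.009]
```

Call:
servo_tool --increments '[[[0, 0.01, 0.06, 0, 0.02, 0, -1], [0, 0.01, 0.1, 0, 0.035, 0, -1], [0, 0.01, 0.1, 0, 0.035, 0, -1], [0, 0.01, 0.1, 0, 0.035, 0, -1]]]'

```text
time: 25.88
tool_pos: [508.6, 217.0, 42.8]
eef_rot: [0.003, 0.974, 0.004, 0.228]
wrist_force: [0.1, -0.3, -1.8]
gripper_width: 0.466
grip_force: 30.0
```

```bash
python3 st.py
```

```text
25.875 [508.6 217.   42.8] [ 0.1 -0.3 -1.8] [0.05 0.42 0.  ] [ 0.25  0.01  2.2  -0.22  0.5  -1.14] 0.466 tz [ 0.444  0.008 -0.896] ty [0.003 1.    0.01 ]
```

Call:
servo_tool --increments '[[[0, 0, -0.06, 0, 0, 0, -1], [0, 0, -0.09, 0, 0, 0, -1], [0, 0, -0.12, 0, 0, 0, -1], [0, 0, -0.14, 0, 0, 0, -1], [0, 0, -0.14, 0, 0, 0, -1]]]'

```text
time: 26.5
tool_pos: [506.2, 216.8, 5.4]
eef_rot: [0.002, 0.974, 0.004, 0.226]
wrist_force: [-1.5, 0.2, 0.6]
gripper_width: 0.467
grip_force: 30.0
```

Call:
servo_tool --increments '[[[0, 0, -0.012, 0, 0, 0, -1], [0, 0, -0.024, 0, 0, 0, -1], [0, 0, -0.024, 0, 0, 0, -1]]]'

```text
time: 26.88
tool_pos: [506.7, 217.0, -0.1]
eef_rot: [0.002, 0.974, 0.004, 0.226]
wrist_force: [-1.7, -0.3, 1.1]
gripper_width: 0.463
grip_force: 30.0
```

```bash
python3 st.py
```

```text
26.875 [ 5.067e+02  2.170e+02 -1.000e-01] [-1.7 -0.3  1.1] [0.04 0.01 0.03] [ 0.25  0.1   2.2  -0.27  0.4  -1.09] 0.463 tz [ 0.441  0.008 -0.898] ty [0.002 1.    0.009]
```

Call:
servo_tool --increments '[[[0, 0, -0.008, 0, 0, 0, -1], [0, 0, -0.012, 0, 0, 0, -1], [0, 0, -0.012, 0, 0, 0, -1]]]'

```text
time: 27.25
tool_pos: [506.4, 216.9, -3.2]
eef_rot: [0.002, 0.974, 0.004, 0.226]
wrist_force: [-1.6, 0.3, 1.4]
gripper_width: 0.464
grip_force: 30.0
```

Call:
servo_tool --increments '[[[0, 0, -0.006, 0, 0, 0, -1], [0, 0, -0.012, 0, 0, 0, -1], [0, 0, -0.012, 0, 0, 0, -1]]]'

```text
time: 27.62
tool_pos: [507.5, 217.2, -4.4]
eef_rot: [0.002, 0.974, 0.004, 0.227]
wrist_force: [-10.6, -1.5, 16.4]
gripper_width: 0.462
grip_force: 30.0
```

Call:
servo_tool --increments '[[[0, 0, 0.008, 0, 0, 0, 0.3], [0, 0, 0.012, 0, 0, 0, 0.3], [0, 0, 0.012, 0, 0, 0, 0.3], [-0.05, 0, 0.12, 0, 0, 0, 0.3], [-0.12, 0, 0.27, 0, 0, 0, 0.3], [-0.12, 0, 0.45, 0, 0.025, 0, 0.3], [-0.06, 0, 0.6, 0, 0.05, 0, 0.3], [0, 0, 0.64, 0, 0.0727, 0, 0.3], [0, 0, 0.64, 0, 0.0727, 0, 0.3], [0, 0, 0.64, 0, 0.0727, 0, 0.3], [0, 0, 0.64, 0, 0.0727, 0, 0.3]]]'

```text
time: 29.0
tool_pos: [504.6, 217.0, 152.7]
eef_rot: [0.003, 1.0, 0.004, -0.001]
wrist_force: [0.1, -0.6, 0.3]
gripper_width: 0.647
grip_force: 0.0
```

```bash
python3 st.py
python3 - <<'E'
from h import *
W=viewer.camera_info("wrist"); w=viewer.read_camera("wrist")[:,:,::-1]; cv2.imwrite("pics/w11.png",w)
print([proj(W,[x,y,19]).round(0) for x in (479,599) for y in (195,239)])
g=cv2.cvtColor(w,cv2.COLOR_BGR2GRAY)
for r in range(60,400,8): print(r,''.join('#' if v>190 else '+' if v>140 else '.' if v>80 else ' ' for v in g[r,200:480:3]))
E
```

```text
29.0 [504.6 217.  152.7] [ 0.1 -0.6  0.3] [ 0.01  0.02 -0.03] [ 0.2   0.05  1.85  0.01  1.24 -1.37] 0.647 tz [-0.002  0.007 -1.   ] ty [0.005 1.    0.007]
[array([297., 201.]), array([352., 201.]), array([300., 336.]), array([350., 336.])]
60 ##+...........................................################################################
68 ###...........................................################################################
76 ####..........................................+###############################################
84 ####+.........................................+###############################################
92 #####+.........................................+##############################################
100 ######.........................................+##############################################
108 #######.........................................##############################################
116 ########........................................########################################++####
124 #########.......................................#####################
[... 2691 characters left out ...]
+####. 
348 ........        .###################################################.        ............+##  
356 .......        .#####################################################.        .............+  
364 .......       .#####+++++....................................+++++####.       ..............  
372                                                                                               
380 ..........................                            ....................................... 
388 ..........................                            ........................................
396                                                                     ..........................
```

The wrist view numbers show the deck on top, with its black pad inset (u 302–347, rows 226–322) and a light rim around it. So the runner is down.

Run:
```python
from h import *
w=cv2.imread("pics/w11.png"); W=viewer.camera_info("wrist"); g=cv2.cvtColor(w,cv2.COLOR_BGR2GRAY).astype(int)
print("col",[(r,g[r,310],g[r,325],g[r,340]) for r in list(range(202,232,2))+list(range(318,342,2))])
for r in (250,300): print(r,g[r,290:312],g[r,340:362])
m=(g<50).astype(np.uint8); q=np.zeros_like(m); q[215:330,285:365]=1
c=max(cv2.findContours(m*q,0,2)[0],key=cv2.contourArea); b=cv2.boxPoints(cv2.minAreaRect(c)); print(b.round(1))
X=np.array([ray(W,p,19) for p in b]); print(X.round(1), X.mean(0)); c=c[:,0]
pp=np.array([ray(W,p,19)[:2] for p in c.astype(float)]); print(cv2.minAreaRect(pp.astype(np.float32)))
```

```text
col [(202, np.int64(109), np.int64(108), np.int64(107)), (204, np.int64(122), np.int64(123), np.int64(123)), (206, np.int64(168), np.int64(173), np.int64(170)), (208, np.int64(175), np.int64(179), np.int64(175)), (210, np.int64(177), np.int64(179), np.int64(176)), (212, np.int64(178), np.int64(180), np.int64(186)), (214, np.int64(175), np.int64(180), np.int64(252)), (216, np.int64(177), np.int64(180), np.int64(254)), (218, np.int64(176), np.int64(230), np.int64(254)), (220, np.int64(185), np.int64(254), np.int64(254)), (222, np.int64(243), np.int64(250), np.int64(250)), (224, np.int64(96), np.int64(98), np.int64(99)), (226, np.int64(53), np.int64(50), np.int64(48)), (228, np.int64(53), np.int64(49), np.int64(53)), (230, np.int64(50), np.int64(51), np.int64(50)), (318, np.int64(26), np.int64(26), np.int64(29)), (320, np.int64(29), np.int64(27), np.int64(27)), (322, np.int64(31), np.int64(32), np.int64(36)), (324, np.int64(111), np.int64(110), np.int64(123)), (326, np.int64(172), np.int64(174), np.int64(172)), (328, np.int64(170), np.int64(174), np.int64(173)), (330, np.int64(172), np.
[... 240 characters left out ...]
, np.int64(211), np.int64(207), np.int64(206))]
250 [106 106 104 106 104 105 106 103 109 142 164 172 165 132  80  39  29  26
  28  27  27  28] [ 26  30  30  26  30  51 106 154 172 175 164 131 106 103 101 101 103 104
 105 103 103 104]
300 [103 104 107 104 103 104 104 105 101 106 141 160 172 161 120  64  34  28
  27  29  27  23] [ 24  29  27  27  36  79 142 170 176 171 147 118 107 106 103 104 104 103
 105 107 103 105]
[[305. 322.]
 [305. 232.]
 [345. 232.]
 [345. 322.]]
[[585.7 199.3  19. ]
 [505.1 200.7  19. ]
 [505.4 233.8  19. ]
 [586.  234.3  19. ]] [545.54100288 217.00995708  19.        ]
((545.5340576171875, 216.93804931640625), (33.802268981933594, 80.58177947998047), 89.52626037597656)
```

Call:
servo_tool --increments '[[[0.038, 0, -0.2, -0.0011, 0, 0, 0.3], [0.038, 0, -0.4, -0.0011, 0, 0, 0.3], [0.038, 0, -0.55, -0.0011, 0, 0, 0.3], [0.038, 0, -0.617, -0.0011, 0, 0, 0.3], [0.038, 0, -0.617, -0.0011, 0, 0, 0.3], [0.038, 0, -0.617, -0.0011, 0, 0, 0.3], [0.038, 0, -0.617, -0.0011, 0, 0, -1], [0.038, 0, -0.617, -0.0011, 0, 0, -1], [0.038, 0, -0.617, -0.0011, 0, 0, -1], [0.038, 0, -0.617, -0.0011, 0, 0, -1]]]'

```text
time: 30.3
tool_pos: [516.7, 217.1, 0.7]
eef_rot: [0.003, 1.0, 0.0, 0.0]
wrist_force: [-1.1, -0.5, 6.2]
gripper_width: 0.467
grip_force: 30.0
```

```bash
python3 st.py
```

```text
30.3 [516.7 217.1   0.7] [-1.1 -0.5  6.2] [ 0.03  0.24 -0.03] [ 0.2   0.3   1.89  0.    0.95 -1.37] 0.467 tz [ 0.001  0.001 -1.   ] ty [0.006 1.    0.001]
```

Call:
servo_tool --increments '[[[0, 0, 0.15, 0, 0, 0, -1], [0, 0, 0.4, 0, 0, 0, -1], [-0.07, -0.1, 0.62, 0, 0, -0.01, -1], [-0.14, -0.3, 0.68, 0, 0, -0.02, -1], [-0.21, -0.5, 0.68, 0, 0, -0.0272, -1], [-0.28, -0.7, 0.68, 0, 0, -0.0272, -1], [-0.28, -0.824, 0.68, 0, 0, -0.0272, -1]]]'

```text
time: 31.18
tool_pos: [444.4, 9.4, 168.9]
eef_rot: [0.089, 0.996, 0.0, -0.001]
wrist_force: [0.2, -0.1, -1.6]
gripper_width: 0.46
grip_force: 30.0
```

Call:
servo_tool --increments '[[[0, -0.2, 0, 0, 0, 0, -1], [0, -0.4, 0, 0, 0, 0, -1], [0, -0.6, 0, 0, 0, 0, -1], [0, -0.75, -0.05, 0, 0, 0, -1], [0, -0.824, -0.1, 0, 0, 0, -1], [0, -0.824, -0.14, 0, 0, 0, -1], [0, -0.824, -0.14, 0, 0, 0, -1], [0, -0.824, -0.14, 0, 0, 0, -1]]]'

```text
time: 32.17
tool_pos: [446.2, -194.0, 134.8]
eef_rot: [0.087, 0.996, 0.0, -0.0]
wrist_force: [0.1, -0.1, -1.7]
gripper_width: 0.462
grip_force: 30.0
```

```bash
python3 st.py
python3 - <<'E'
from h import *
W=viewer.camera_info("wrist"); w=viewer.read_camera("wrist")[:,:,::-1]; cv2.imwrite("pics/w12.png",w)
M=np.array([560.6,-215.8,100]);t=np.array([.984,-.177,0]);n=np.array([.177,.984,0])
print("mouth",proj(W,M),"home stop",proj(W,M+95*t),[proj(W,M+6.5*np.array([0,0,1])+k*20*n) for k in (1,-1)])
cv2.imwrite("pics/w12c.png",w[120:480,130:530])
E
```

```text
32.175 [ 446.2 -194.   134.8] [ 0.1 -0.1 -1.7] [0.02 0.03 0.01] [-0.64 -0.08  2.02  0.    1.2  -2.04] 0.462 tz [-0.     0.001 -1.   ] ty [0.174 0.985 0.001]
mouth [323.56577096 436.81330587] home stop [323.34044697 550.392943  ] [array([354.73236831, 444.09684559]), array([292.29237504, 443.95613867])]
```

View pics/w12.png

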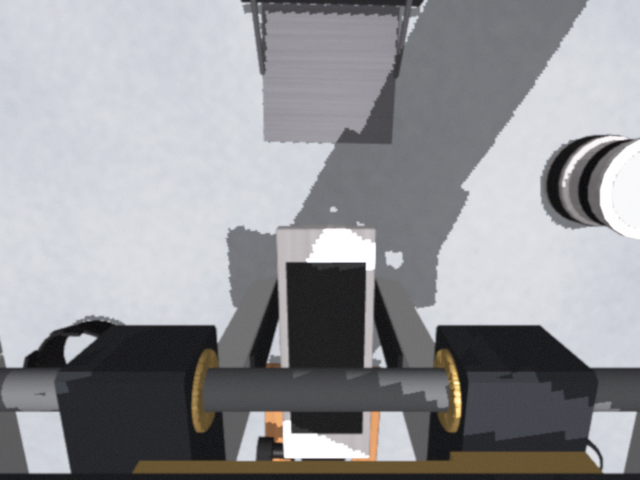

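The last view shows the plate held centrally and square (u 277–376, far end at row 458), deck pad up. The gripper hides the track itself. I'll refine the track line from the first top picture by fitting the lips.

Run:
```python
from h import *
im=cv2.imread("pics/top0.png"); I=viewer.camera_info("top"); g=cv2.cvtColor(im,cv2.COLOR_BGR2HSV)
x0,y0,x1,y1=408,150,440,205
m=np.zeros(im.shape[:2],np.uint8); m[y0:y1,x0:x1]=((g[...,2]>105)&(g[...,1]<40))[y0:y1,x0:x1]
for r in range(y0,y1): print(r,''.join('%4d'%v if s<60 else '   o' for v,s in zip(g[r,x0:x1,2],g[r,x0:x1,1])))
```

```text
150  149 148 149 149 150 150 149 149 150 150 149 148 149 150 151 148 148 147 148 147 148 148 149 148 149 150 150 150 148 148 148 149
151  149 148 148 148 149 149 151 148 149 149 148 148 148 149 150 150 147 147 147 148 148 147 147 149 149 150 150 150 148 148 147 149
152  149 149 148 148 150 149 148 149 149 148 148 148 149 151 150 148 147 149 148 147 148 147 147 148 150 149 149 150 149 148 148 148
153  150 149 150 150 148 148 148 150 150 149 144 142 147 151 151 150 149 149 148 147 148 148 149 148 149 148 150 150 150 150 149 150
154  149 149 148 149 149 148 148 151 149 137 123 118 140 153 152 151 151 149 149 149 149 149 150 149 148 149 149 150 150 150 149 150
155  148 148 148 147 148 149 150 150 144 114  94  94 119 135 142 145 148 150 149 150 151 151 150 150 152 151 150 151 150 150 150 150
156  149 148 149 148 149 149 150 149 126  93  86 100 101 104 110 113 121 127 131 140 143 147 151 151 152 153 152 151 151 150 149 149
157  149 149 150 149 150 150 151 143 105  81  95 126 132 127 124 105  82  78  86 101 112 122 129 131 135 142 144 147 150 150 149 148
158  154 146 145 144 147 150 149 129
[... 5514 characters left out ...]
  o   o   o   o   o 157 147 148 147
200    o   o   o   o   o   o   o   o   o   o   o   o   o   o   o   o   o   o   o   o   o   o   o   o   o   o   o   o 150 148 147 147
201    o   o   o   o   o   o   o   o   o   o   o   o   o   o   o   o   o   o   o   o   o   o   o   o   o   o   o   o 143 147 147 146
202    o   o   o   o   o   o   o   o   o   o   o   o   o   o   o   o   o   o   o   o   o   o   o   o   o   o   o   o 141 146 144 145
203    o   o   o   o   o   o   o   o   o   o   o   o   o   o   o   o   o   o   o   o   o   o   o   o   o   o   o   o 139 145 144 144
204    o   o   o   o   o   o   o   o   o   o   o   o   o   o   o   o   o   o   o   o   o   o   o   o   o   o   o 155 141 144 142 144
```

Run:
```python
from h import *
I=viewer.camera_info("top")
L=[(163,14.7),(175,12.75),(185,11.1)];R=[(163,20.85),(175,18.85),(185,17.5)]
l=np.array([ray(I,(408+c,r),110.5)[:2] for r,c in L]);q=np.array([ray(I,(408+c,r),106.5)[:2] for r,c in R])
print(l,q); d=(l[-1]-l[0])+(q[-1]-q[0]); d=-d/np.linalg.norm(d); n=np.array([-d[1],d[0]])
print("yaw",np.degrees(np.arctan2(d[1],d[0])),"slot w",(l@n).mean()-(q@n).mean(),"line offset",((l@n).mean()+(q@n).mean())/2, "n",n)
c=((l@n).mean()+(q@n).mean())/2
s=arm.observe(); p=s["tool_pos"][:2]; print("tool lateral",p@n-c,"along",p@d)
# lip start rows: left ~189.0, right ~190.5 ; mouth floor edge ~197.5..199
for r,cc in ((189,9),(190.6,19)): print("lip start along",ray(I,(408+cc,r),110.5)[:2]@d)
for r,cc in ((196.8,9),(198.2,16)): print("mouth along",ray(I,(408+cc,r),100)[:2]@d)
for r,cc in ((156.5,15),(157.8,20)): print("stop top along",ray(I,(408+cc,r),120)[:2]@d)
```

```text
[[ 643.0857737  -225.69594881]
 [ 614.11139679 -219.62038368]
 [ 590.1102772  -214.52877195]] [[ 643.81511144 -240.94518748]
 [ 614.75527937 -234.68612452]
 [ 590.65981425 -230.24440595]]
yaw -11.642697533850715 slot w 14.898504051531589 line offset -98.60515907128737 n [0.20180786 0.97942513]
tool lateral -1.5576765424276857 along 476.40404265214676
lip start along 610.9019286746872
lip start along 611.1535027703972
mouth along 595.0777697414645
mouth along 594.5967664692985
stop top along 688.0330820655621
stop top along 686.9319014605705
```

Call:
servo_tool --increments '[[[0.03, -0.003, -0.07, 0, 0, -0.0047, -1], [0.06, -0.006, -0.12, 0, 0, -0.0047, -1], [0.06, -0.006, -0.13, 0, 0, -0.0047, -1], [0.06, -0.006, -0.13, 0, 0, -0.0047, -1], [0.06, -0.006, -0.13, 0, 0, -0.0047, -1]]]'

```text
time: 32.85
tool_pos: [461.2, -196.8, 102.7]
eef_rot: [0.103, 0.995, 0.0, 0.0]
wrist_force: [0.4, -0.1, -2.1]
gripper_width: 0.463
grip_force: 30.0
```

```bash
cat > tr.py <<'E'
from h import *
from scipy.spatial.transform import Rotation as Ro
s=arm.observe();R=Ro.from_quat(s["eef_rot"]).as_matrix();d=np.array([.9794,-.2018]);n=np.array([.2018,.9794]);p=s["tool_pos"];f=s["wrist_force"]
print(round(s["time"],2),"lat %.2f front-to-stop %.1f z %.2f"%(p[:2]@n+98.6,689-(p[:2]@d+86.3),p[2]),"F along %.1f lat %.1f z %.1f"%(f[:2]@d,f[:2]@n,f[2]),s["ft_torque"].round(2),"yaw %.2f"%np.degrees(-np.arctan2(R[0,1],R[1,1])),"tz",R[:,2].round(3),round(s["gripper_width"],3))
E
python3 tr.py
```

```text
32.85 lat -1.06 front-to-stop 111.3 z 102.73 F along 0.4 lat 0.0 z -2.1 [0.09 0.05 0.02] yaw -11.81 tz [ 0.  0. -1.] 0.463
```

Call:
servo_tool --increments '[[[0.025, -0.001, -0.0036, 0, 0, 0, -1], [0.05, -0.006, -0.0036, 0, 0, 0, -1], [0.075, -0.011, -0.0036, 0, 0, 0, -1], [0.099, -0.016, -0.0036, 0, 0, 0, -1], [0.099, -0.016, -0.0036, 0, 0, 0, -1], [0.099, -0.016, -0.0036, 0, 0, 0, -1]]]'

```text
time: 33.6
tool_pos: [485.7, -200.5, 101.2]
eef_rot: [0.103, 0.995, 0.0, -0.0]
wrist_force: [0.1, -0.1, -1.6]
gripper_width: 0.466
grip_force: 30.0
```

```bash
python3 tr.py
```

```text
33.6 lat 0.22 front-to-stop 86.6 z 101.18 F along 0.1 lat -0.1 z -1.6 [ 0.08 -0.02 -0.03] yaw -11.82 tz [-0.001  0.001 -1.   ] 0.466
```

Call:
servo_tool --increments '[[[0, 0, -0.002, 0, 0, 0, -1], [0, 0, -0.004, 0, 0, 0, -1], [0, 0, -0.004, 0, 0, 0, -1], [0, 0, -0.004, 0, 0, 0, -1]]]'

```text
time: 34.1
tool_pos: [485.7, -200.6, 100.4]
eef_rot: [0.103, 0.995, 0.0, -0.0]
wrist_force: [-0.9, -0.5, -1.0]
gripper_width: 0.465
grip_force: 30.0
```

Call:
servo_tool --increments '[[[0.012, -0.0024, 0, 0, 0, 0, -1], [0.024, -0.0048, 0, 0, 0, 0, -1], [0.036, -0.0072, 0, 0, 0, 0, -1], [0.047, -0.0097, 0, 0, 0, 0, -1], [0.047, -0.0097, 0, 0, 0, 0, -1]]]'

```text
time: 34.72
tool_pos: [498.0, -203.2, 100.4]
eef_rot: [0.103, 0.995, 0.0, 0.0]
wrist_force: [1.1, 0.3, -1.0]
gripper_width: 0.468
grip_force: 30.0
```

```bash
python3 tr.py
```

```text
34.73 lat 0.12 front-to-stop 74.0 z 100.39 F along 1.0 lat 0.5 z -1.0 [-0.06 -0.16  0.03] yaw -11.82 tz [ 0.  0. -1.] 0.468
```

Call:
servo_tool --increments '[[[0.02, -0.004, 0, 0, 0, 0, -1], [0.04, -0.008, 0, 0, 0, 0, -1], [0.06, -0.012, 0, 0, 0, 0, -1], [0.078, -0.016, 0, 0, 0, 0, -1], [0.078, -0.016, 0, 0, 0, 0, -1]]]'

```text
time: 35.35
tool_pos: [517.8, -207.2, 100.4]
eef_rot: [0.103, 0.995, 0.0, 0.0]
wrist_force: [0.8, -0.1, -0.3]
gripper_width: 0.461
grip_force: 30.0
```

```bash
python3 tr.py
```

```text
35.35 lat 0.12 front-to-stop 53.8 z 100.43 F along 0.8 lat 0.1 z -0.3 [ 0.05 -0.28  0.04] yaw -11.82 tz [ 0.001  0.    -1.   ] 0.461
```

Call:
servo_tool --increments '[[[0.025, -0.005, 0, 0, 0, 0, -1], [0.05, -0.01, 0, 0, 0, 0, -1], [0.075, -0.015, 0, 0, 0, 0, -1], [0.098, -0.02, 0, 0, 0, 0, -1], [0.098, -0.02, 0, 0, 0, 0, -1]]]'

```text
time: 35.98
tool_pos: [542.5, -212.3, 100.5]
eef_rot: [0.103, 0.995, 0.0, 0.001]
wrist_force: [-0.0, -0.5, 1.8]
gripper_width: 0.462
grip_force: 30.0
```

```bash
python3 tr.py
```

```text
35.98 lat 0.13 front-to-stop 28.6 z 100.53 F along 0.1 lat -0.5 z 1.8 [ 0.03 -0.13 -0.08] yaw -11.82 tz [ 0.001  0.    -1.   ] 0.462
```

Call:
servo_tool --increments '[[[0.025, -0.005, 0, 0, 0, 0, -1], [0.05, -0.01, 0, 0, 0, 0, -1], [0.075, -0.015, 0, 0, 0, 0, -1], [0.086, -0.018, 0, 0, 0, 0, -1], [0.086, -0.018, 0, 0, 0, 0, -1]]]'

```text
time: 36.6
tool_pos: [563.2, -216.6, 100.7]
eef_rot: [0.103, 0.995, 0.0, -0.0]
wrist_force: [-3.6, 0.2, 4.0]
gripper_width: 0.467
grip_force: 30.0
```

```bash
python3 tr.py
```

```text
36.6 lat 0.09 front-to-stop 7.4 z 100.68 F along -3.6 lat -0.5 z 4.0 [ 0.14  0.46 -0.02] yaw -11.82 tz [-0.     0.001 -1.   ] 0.467
```

Call:
servo_tool --increments '[[[0.006, -0.0012, 0, 0, 0, 0, -1], [0.012, -0.0024, 0, 0, 0, 0, -1], [0.012, -0.0024, 0, 0, 0, 0, -1]]]'

```text
time: 36.98
tool_pos: [565.9, -217.2, 100.7]
eef_rot: [0.103, 0.995, 0.0, -0.001]
wrist_force: [-4.0, 0.1, 5.7]
gripper_width: 0.462
grip_force: 30.0
```

Call:
servo_tool --increments '[[[0.006, -0.0012, 0, 0, 0, 0, -1], [0.012, -0.0024, 0, 0, 0, 0, -1], [0.012, -0.0024, 0, 0, 0, 0, -1]]]'

```text
time: 37.35
tool_pos: [568.9, -217.8, 100.7]
eef_rot: [0.103, 0.995, 0.0, -0.001]
wrist_force: [-3.6, 0.7, 5.7]
gripper_width: 0.462
grip_force: 30.0
```

```bash
python3 tr.py
```

```text
37.35 lat 0.11 front-to-stop 1.6 z 100.70 F along -3.7 lat 0.0 z 5.7 [ 0.14  0.62 -0.05] yaw -11.82 tz [-0.001  0.001 -1.   ] 0.462
```

Call:
servo_tool --increments '[[[0.006, -0.0012, 0, 0, 0, 0, -1], [0.012, -0.0024, 0, 0, 0, 0, -1], [0.012, -0.0024, 0, 0, 0, 0, -1]]]'

```text
time: 37.72
tool_pos: [571.8, -218.4, 100.7]
eef_rot: [0.103, 0.995, 0.0, -0.001]
wrist_force: [-3.6, 1.2, 5.6]
gripper_width: 0.465
grip_force: 30.0
```

Call:
servo_tool --increments '[[[0.006, -0.0012, 0, 0, 0, 0, -1], [0.008, -0.0016, 0, 0, 0, 0, -1], [0.008, -0.0016, 0, 0, 0, 0, -1]]]'

```text
time: 38.1
tool_pos: [572.1, -218.4, 100.7]
eef_rot: [0.103, 0.995, 0.001, -0.003]
wrist_force: [-10.3, 2.1, 10.3]
gripper_width: 0.467
grip_force: 30.0
```

```bash
python3 tr.py
```

```text
38.1 lat 0.16 front-to-stop -1.7 z 100.65 F along -10.5 lat -0.0 z 10.3 [ 0.36  1.87 -0.01] yaw -11.80 tz [-0.006  0.002 -1.   ] 0.467
```

The plate has met the stop: the force jumped to 10 N at the predicted position, at floor height. I'll give one light push, then release.

Call:
servo_tool --increments '[[[0.004, -0.0008, 0, 0, 0, 0, -1], [0.004, -0.0008, 0, 0, 0, 0, -1], [0, 0, 0, 0, 0, 0, 0.15], [0, 0, 0, 0, 0, 0, 0.15], [0, 0, 0, 0, 0, 0, 0.15], [0, 0, 0, 0, 0, 0, 0.15], [0, 0, 0.05, 0, 0, 0, 0.15], [0, 0, 0.15, 0, 0, 0, 0.15], [-0.1, 0, 0.4, 0, 0, 0, 0.15], [-0.35, 0.1, 0.6, 0, 0, 0, 0.15], [-0.55, 0.2, 0.6, 0, 0, 0, 0.15], [-0.55, 0.2, 0.6, 0, 0, 0, 0.15], [-0.55, 0.2, 0.6, 0, 0, 0, 0.15], [-0.55, 0.2, 0.6, 0, 0, 0, 0.15]]]'

```text
time: 39.85
tool_pos: [437.0, -169.1, 250.6]
eef_rot: [0.103, 0.995, 0.0, -0.0]
wrist_force: [0.2, -0.3, 0.7]
gripper_width: 0.574
grip_force: 0.0
```

```bash
python3 tr.py
python3 - <<'E'
from h import *
I=viewer.camera_info("top"); im=viewer.read_camera("top")[:,:,::-1]; cv2.imwrite("pics/t13.png",im); w=viewer.read_camera("wrist")[:,:,::-1]; cv2.imwrite("pics/w13.png",w); cv2.imwrite("pics/s13.png",viewer.read_camera("scene")[:,:,::-1])
d=np.array([.9794,-.2018,0]);n=np.array([.2018,.9794,0]);
O=689*d-98.6*n; c=O-60*d
print([proj(I,c+[0,0,119]+a*60*d+b*22*n).round(1).tolist() for a,b in ((1,1),(1,-1),(-1,-1),(-1,1))])
g=cv2.cvtColor(im,cv2.COLOR_BGR2HSV)
for r in range(150,214,2): print(r,''.join('%4d'%v if s<60 else '   o' for v,s in zip(g[r,404:440,2],g[r,404:440,1])))
E
```

```text
39.85 lat 21.21 front-to-stop 140.6 z 250.61 F along 0.2 lat -0.2 z 0.7 [ 0.01 -0.01  0.04] yaw -11.83 tz [-0.  0. -1.] 0.574
[[418.0, 155.4], [436.6, 158.5], [428.9, 207.9], [410.1, 204.7]]
150  158 158 157 157 156 155 155 156 157 157 156 157 156 156 155 156 156 157 157 155 154 154 155 154 155 154 154 155 155 157 157 157 155 154 155 155
152  157 157 156 157 155 155 155 155 155 155 154 155 155 156 154 155 155 156 156 155 155 154 154 155 154 155 154 155 156 155 156 156 156 155 155 156
154  155 156 156 156 155 155 155 156 156 155 155 156 156 143 130 124 144 157 158 157 157 156 156 156 155 156 155 156 156 155 157 157 157 156 156 156
156  155 156 156 155 155 154 155 155 154 156 157 156 131 106 170 191 184 184 185 162 148 150 145 148 152 154 157 157 157 157 157 157 156 156 156 155
158    o   o   o 163 160 152 151 151 153 156 156 133  89 137 202 219 218 219 219 218 218 217 217 218 217 209 205 195 187 186 178 177 167 157 156 157
160    o   o   o   o   o   o   o   o   o   o   o   o  99 180 214 219 218 219 218 218 218 218 218 218 218 218 218 218 218 218 219 217 187 155 156 156
162    o   o   
[... 3158 characters left out ...]
 154 159 130 115 140 156 161 162 164 166 167 168 168 168 167 166 164 163 160 158 156 154 153 150 148 146
206  146 147 147 146 146 146 146 146 146 125  98  95 118 141 149 151 153 155 158 160 162 164 166 168 168 168 169 168 166 165 163 160 159 157 154 152
208  146 146 145 146 146 146 148 150 123  88  93 120 136 141 142 144 146 147 150 152 155 157 160 163 164 166 167 168 168 168 168 167 165 163 161 158
210  146 146 146 146 146 147 140 112  87 104 124 134 136 136 138 137 140 143 144 145 147 150 152 155 158 159 162 165 165 167 167 168 168 168 167 165
212  146 147 147 147 148 144 129 102 108 125 131 132 133 135 134 137 136 139 138 141 141 144 145 147 149 153 155 157 159 162 163 166 166 168 168 168
```

The top view shows the plate's far end at (418,156)–(435,159), against the stop as predicted and with its black pad up. The robot is clear, so I'm handing in.

```bash
python3 -c "
from workcell import arm
print(arm.finish_job())"
```

```text
the job is handed in; nothing more can be done
None
```

The plate was stood on end against the bookend, tipped runner down, slid into the track to the end stop and let go; the job was handed in at about 40 s with no verdict returned.

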